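# Empty the sweets tray into the tub and put the tray away

### The arm

A 6-joint arm with a two-finger parallel gripper is mounted at the origin on the work surface. World frame = base frame: x ahead of the robot, y to its left, z up, the work surface at z = 0. Lengths are in m, angles in rad, forces in N, time in s.
With the tool pointing down it reaches from about 0.35 to 0.85 m from the base axis. Payload 8.1 kg.
Tool frame: the origin (TCP) lies midway between the tips of the shut fingers; the grasp point (between the pads) lies 19 mm behind it; z points along the fingers, y is the line along which they close (so a half turn about z gives the same grasp; the last joint's range is limited). The gripper opens to 85 mm and grips with 20 to 120 N. Pads are 22 mm wide; open, the fingers measure 114 mm over their backs; the gripper's body (76 mm by 85 mm) begins 54 mm behind the grasp point. The pads swing forward as they close: fully open they stand 13 mm farther back than shut.
Start: joints at [-1.229, 0.13, 1.488, -0, 1.523, -0.085], TCP at [0.248, -0.546, 0.198] pointing down, gripper open.
Joint ranges: [-2.96, 2.96], [-0.89, 2.26], [0.02, 2.5], [-1.34, 4.48], [0, 2.73], [-2.66, 2.66]. Speed limits (rad/s): [2.39, 2.39, 2.79, 3.14, 3.14, 3.14].

### API

Orientations are given as a 3x3 rotation matrix whose columns are the frame's x, y, z axes.
In Python, from station import ctrl gives the robot as it stands.
- The arm moves only by the tool jog_arm, never from a script. Its argument "targets" is a list of rows, each an object with "travel": the shift along the tool's x, y, z scaled (see below), a list of three; "turn": the turn, a rotation vector about the tool's x, y, z scaled (see below), a list of three; "claw": the opening, from 0 (shut) to 1 (fully open). In form: [{"travel": [x, y, z], "turn": [rx, ry, rz], "claw": claw}, ...]. A call has 1 to 12 rows; each row shifts and turns the commanded pose from where the row before left it, along the tool's axes as they then stand; what a row does not reach is not made up. The controller multiplies each number of a shift by 0.03 m and each number of a turn by 0.1 rad. A row lasts 1/12 s, in which the tool goes at most 41.7 mm and 7.16 degrees, less where a joint would pass 70% of its speed; a pose out of reach is approached as far as the arm can. A call with a number of a shift or a turn outside -1 to 1 is refused whole. A call with a gripper value outside its range is refused whole. The fingers move at their own pace and stop on an object; "squeeze" is the grip in N (left out, the last holds). Time passes only in rows, so rows that do not move let the fingers close. It gives the time, the measured TCP pose, the force, the opening and the grip force at its end, in the units of the state.
- ctrl.get_obs(): the state, without advancing time (a new reading comes with each control period).
- ctrl.camera(name): name is "scene" or "top" or "wrist"; returns the picture (400x640x3 uint8, blue, green, red); there is no depth.
- ctrl.camera_info(name): a dict with "fx", "fy", "cx", "cy" (pixels), "k1" (the pictures are not rectified: a ray, as slopes to the right and down, at radius r is drawn at 1 + k1 r^2 times it, then the intrinsics apply), "rvec" (rotation vector, rad) and "tvec" (3), from world to camera coordinates, as OpenCV has them. Camera axes: x right, y down, z forward; pixel columns grow to the right and rows downward; lengths in m; the calibration is good to about 2 mm. A picture is of the moment at which its call begins: read the wrist's pose just before it. camera_info takes no time and is no camera call; for the wrist camera it gives the pose at the moment of the call.
- ctrl.hand_in(): hands the job in; it is judged then, once.
Trained networks look in the newest picture that a camera, given by its name, has taken for a name from the list of things; names that differ only in an ending like _2 or _b are one class to them, and where a whole thing is asked for, a point or a joint stands for the part that bears it (a point fixed in the world has none). Each returns a list of dicts, best first, with "p" (0 to 1); they miss things now and then, are a little off and sometimes report something else, mostly with a low value. They report only what shows in the picture. A call takes as long as a camera call.
- ctrl.search_frame(camera, query): "point" ([x, y, z] in m, in the coordinates of the camera as it stood for that picture, good to about 4 mm: the middle of the surface that is visible of it).
- ctrl.mark_of(camera, query): "point" ([x, y, z] in m, in the coordinates of the camera as it stood for that picture, good to about 4 mm: a listed point, or the origin of a listed thing).
The state is a dict: "clock": time; "joint_pos": joint angles; "qd": joint speeds; "tau": joint torques, N m; "ee_pos": TCP position; "tool_rot": TCP orientation; "wrist_force": force on the tool from outside, world axes, zero at the start; "moment": the same for the moment, N m; "gripper_width": finger opening in m; "grasp_force": force on a finger pad.
Only numpy, scipy, OpenCV 4.12 (cv2) and the standard library are available. Lean on these libraries where they do the work, as an engineer would, in place of code of your own. Each camera call takes 0.05 s, during which the arm holds its last target. There are 200 camera calls.

### The job

Draw the wooden tray of wrapped sweets out from under the low shelf until its back handle is well clear, and let go of it, flat on the open counter. Then pick it up again, now by its back handle, tip it so that all five sweets slide off its open front into the red tub, and seat the empty tray flat and square, fully down, in the green holder frame. Never touch the sweets with the gripper, and leave the miniature bottle, the gum jar, the gift tin and the cup stack where they stand.

Things in the scene. Friction and masses are not known exactly. Their poses are not given: they have to be found in the camera images.
- tray: Loose wooden tray, 0.15 kg. Origin: centre of the underside of its floor, 130 (x) x 96 (y), 8 mm thick; +x to its open front, z up. Walls 6 mm thick, top at z 24, at back and sides. A dark pull tab 28 long, 40 wide, 8 thick continues the floor past the front edge. A dark handle bar, 16 mm wide (y), x -112 to -60, z 14 to 40 mm, juts out behind the back wall.
- tray_handle (a point): Point in the middle of the tray's back handle bar, at tray (-90, 0, 30) mm; the bar is 16 mm wide across the tray.
- tray_tab (a point): Middle of the tray's front pull tab, at tray (79, 0, 4) mm; 40 mm wide across the tray, 8 mm thick, lying on the counter at the start.
- tray_lip (a point): Middle of the tray's open front edge, on the floor's top face, at tray (65, 0, 8) mm.
- riser: Fixed white low shelf, 300 mm wide (y), 110 deep, roof from 66 to 80 mm high, jars and packs on it up to 165 mm. Origin: on the counter under the middle of its open front edge; +x points out of the opening; roof over x = -110 to 0, back and sides closed. The tray starts half under it, handle inside, tab outside.
- tub: Fixed red open tub, 150 x 150 mm, 80 high, walls and floor 5 mm. Origin: centre of its underside.
- holder: Fixed frame for the empty tray, black floor, green rim. Origin: centre of its underside; +x: where the seated tray's front points. Floor 4 mm thick; pocket 136 (x) x 102 (y) mm in a rim 10 wide, 14 mm high over the counter. The +x rim has a 62 mm gap for the tab; the handle passes over the -x rim. Seated, the tray's origin is 4 mm above the holder's.
- sweet_gold: Gold round sweet, 23 mm across, 16 high (its origin: centre of its underside).
- sweet_purple: Purple round sweet, 23 mm across, 16 high (its origin: centre of its underside).
- sweet_green: Green sweet block, 22 x 18 x 15 mm (its origin: centre of its underside).
- sweet_red: Red sweet block, 22 x 18 x 15 mm (its origin: centre of its underside).
- sweet_silver: Silver sweet block, 22 x 18 x 15 mm (its origin: centre of its underside).
- miniature: Bystander: small green bottle, 44 mm across, 120 high; origin at the centre of its foot.
- gum_jar: Bystander: amber jar with a white lid, 68 mm across, 100 high; origin at the centre of its foot.
- gift_tin: Bystander: green and brass tin, 70 x 90 x 100 mm; origin at the centre of its underside.
- cup_stack: Bystander: stack of white cups, 73 mm across, about 125 high; origin at the centre of its foot.

How it is judged:
By the outcome, as a careful person would: the job done as asked, in the order asked, and still so for the second after the job is handed in, with the robot touching nothing.
It also fails if it takes over 56 s, if anything falls off the work surface, if the arm or the gripper's body presses on something with over 40 N, if the wrist force passes 120 N, or if a joint passes its speed limit or range.

## Working session

There is one attempt and no reset: what is moved stays moved. The work goes in short steps, Python scripts to look and compute and a tool call to move; the robot and the scene stay as the last step left them, time stands still between calls to the robot, and variables do not carry over. Pictures are saved under pics/ and viewed, at most 10 in all, crops included, and the job is handed in when it is done.

Besides the shell and the picture viewer there is one more tool, called after ">>>" by a JSON object that holds its "method" and its "body", one argument or row to a line. jog_arm: Moves the arm, as the interface text tells. Shifts and turns lie within -1 to 1; 1 stands for 0.03 m of shift or 0.1 rad of turn. Its arguments: {"type":"object","properties":{"targets":{"type":"array","items":{"type":"object","properties":{"travel":{"type":"array","items":{"type":"number","minimum":-1,"maximum":1}},"turn":{"type":"array","items":{"type":"number","minimum":-1,"maximum":1}},"claw":{"type":"number"}}}},"squeeze":{"type":"number"}},"required":["targets"]}

```bash
ls; mkdir -p pics
cat > h.py <<'E'
import numpy as np,cv2
from station import ctrl
def cam(name):
    i=ctrl.camera_info(name); R=cv2.Rodrigues(np.array(i["rvec"],float))[0]; return i,R,np.array(i["tvec"],float).ravel()
def w(name,p):
    i,R,t=cam(name); return R.T@(np.array(p)-t)
def marks(name,qs,fn="mark_of",n=2):
    out={}
    for q in qs:
        r=getattr(ctrl,fn)(name,q)
        out[q]=[(np.round(w(name,d["point"])*1000).astype(int).tolist(),round(d["p"],2)) for d in r[:n]]
        print(name,q,out[q])
    return out
def proj(name,P):
    i,R,t=cam(name); c=R@np.array(P).T.reshape(3,-1)+t[:,None]; s=c[:2]/c[2]; s=s*(1+i["k1"]*(s**2).sum(0))
    return np.c_[i["fx"]*s[0]+i["cx"],i["fy"]*s[1]+i["cy"]]
def ray(name,uv):
    i,R,t=cam(name); d=np.array([(uv[0]-i["cx"])/i["fx"],(uv[1]-i["cy"])/i["fy"]]); s=d.copy()
    for _ in range(20): s=d/(1+i["k1"]*(s@s))
    return -R.T@t, R.T@np.r_[s,1]
def onz(name,uv,z):
    o,d=ray(name,uv); return o+d*(z-o[2])/d[2]
E
python3 - <<'E'
from h import *
a=ctrl.camera("top");b=ctrl.camera("scene")
cv2.imwrite("pics/a.png",a);cv2.imwrite("pics/b.png",b)
for c in("top","scene"):
    i,R,t=cam(c);print(c,np.round(-R.T@t,3),i["fx"],np.round(R[2],2))
    marks(c,["tray","tray_tab","tray_lip","riser","tub","holder","miniature","gum_jar","gift_tin","cup_stack"],n=1)
print(ctrl.get_obs())
E
```

```text
pics
top [0.486 0.054 0.902] 364.51943486732193 [ 0.12 -0.03 -0.99]
top tray [([537, 323, 0], 0.81)]
top tray_tab [([549, 245, 4], 0.97)]
top tray_lip [([549, 256, 6], 0.77)]
top riser [([512, 365, 0], 0.94)]
top tub [([466, -281, -6], 0.79)]
top holder [([665, -52, -1], 0.97)]
top miniature [([410, -75, 0], 0.9)]
top gum_jar [([644, -339, -1], 0.6)]
top gift_tin [([736, 204, -2], 0.81)]
top cup_stack [([753, -243, 2], 0.73)]
scene [ 1.14  -0.327  0.833] 376.54235385179976 [-0.55  0.35 -0.76]
scene tray [([538, 328, -2], 0.83)]
scene tray_tab [([552, 248, 8], 0.64)]
scene tray_lip [([551, 258, 9], 0.65)]
scene riser []
scene tub [([465, -280, 3], 0.73)]
scene holder [([668, -50, -3], 0.72)]
scene miniature [([415, -76, 5], 0.56)]
scene gum_jar [([642, -339, 0], 0.81)]
scene gift_tin [([736, 204, -1], 0.82)]
scene cup_stack [([756, -248, -3], 0.94)]
{'clock': 1.1, 'joint_pos': array([-1.22941858e+00,  1.30372966e-01,  1.48819283e+00, -1.42661234e-05,
        1.52296198e+00, -8.53934518e-02]), 'qd': array([-0.00039309,  0.00071493,  0.00105217,  0.00023675, -0.00084381,
        0.00103255]), 'tau': array([ 1.00129386e-03, -5.69328153e+01, -5.00870597e+01, -1.83914044e-04,
        1.20443823e-03, -4.54049393e-05]), 'ee_pos': array([ 0.24838755, -0.54619976,  0.19811232]), 'tool_rot': array([[ 9.10306719e-01,  4.13934387e-01,  8.29315030e-06],
       [ 4.13934387e-01, -9.10306717e-01, -6.59060303e-05],
       [-1.97314618e-05,  6.34275223e-05, -9.99999998e-01]]), 'wrist_force': array([-0.12391265,  0.2738337 ,  1.42108448]), 'moment': array([0.05122218, 0.00802726, 0.00966763]), 'grasp_force': 0.0, 'gripper_width': 0.08538044847995667}
```

View pics/a.png

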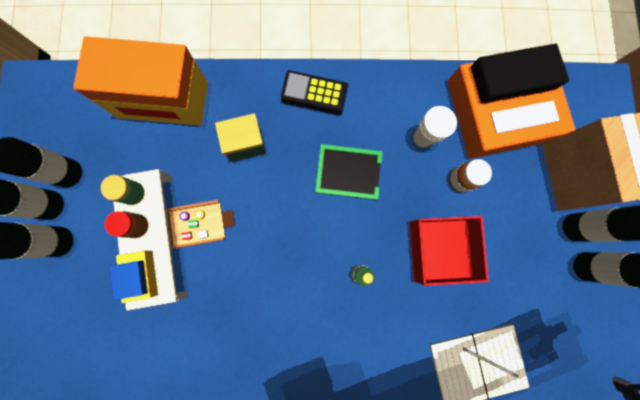

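View pics/b.png

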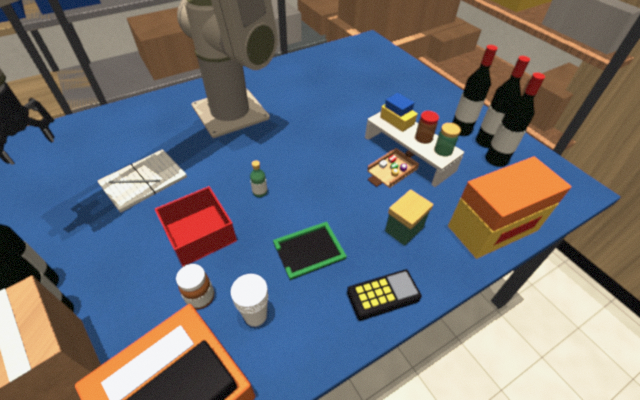

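Top view: the tray is at about (197,223) px with its tab at (228,217), pointing toward world -y. The riser is at (150,235), the holder at (350,172) with its gap on the right, the tub at (449,250), the tin at (239,137) and the bottle at (363,275). The networks agree with this in both views. Next I'll work out the move to a point above the tab.

```bash
cat >> h.py <<'E'
from scipy.spatial.transform import Rotation as Rn, Slerp
def down(yaw_y):  # tool pointing down, tool y at yaw (rad)
    y=np.array([np.cos(yaw_y),np.sin(yaw_y),0]); z=np.array([0,0,-1.]); return np.c_[np.cross(y,z),y,z]
def plan(p1,R1,n,p0=None,R0=None,nd=2):
    o=ctrl.get_obs()
    p=np.array(o["ee_pos"] if p0 is None else p0); R=np.array(o["tool_rot"] if R0 is None else R0)
    S=Slerp([0,1],Rn.from_matrix([R,R1])); p1=np.array(p1); q0=p.copy()
    for k in range(1,n+1):
        pt=q0+(p1-q0)*k/n; Rt=S(k/n).as_matrix()
        tr=np.round(R.T@(pt-p)/.03,nd); tu=np.round((Rn.from_matrix(R.T@Rt)).as_rotvec()/.1,nd)
        print(f'{{"travel":{tr.tolist()},"turn":{tu.tolist()}}},')
        p=p+R@tr*.03; R=R@Rn.from_rotvec(tu*.1).as_matrix()
    return p,R
def st():
    o=ctrl.get_obs(); print("t",round(o["clock"],2),"p",np.round(o["ee_pos"],4).tolist(),"q",np.round(o["joint_pos"],2).tolist(),"w",round(o["gripper_width"],4),"F",np.round(o["wrist_force"],1).tolist(),"g",round(o["grasp_force"],1)); print(np.round(o["tool_rot"],4).tolist())
E
python3 - <<'E'
from h import *
i,R,t=cam("wrist"); o=ctrl.get_obs(); Rt=o["tool_rot"]
print("cam in tool",Rt.T@(-R.T@t-o["ee_pos"]), "axis", Rt.T@R[2], i["fx"])
yaw=np.radians(9.3)
p,R=plan([.40,-.15,.22],down(-0.4),15); print()
plan([.575,.20,.24],down(yaw),14,p,R)
E
```

```text
cam in tool [ 0.07285364 -0.00168678 -0.17469689] axis [-2.87874344e-01 -2.02175987e-04  9.57668169e-01] 281.92068452221304
{"travel":[0.67, -0.66, -0.05],"turn":[0.0, 0.0, -0.5]},
{"travel":[0.7, -0.63, -0.05],"turn":[0.0, 0.0, -0.49]},
{"travel":[0.74, -0.59, -0.05],"turn":[0.0, 0.0, -0.5]},
{"travel":[0.76, -0.56, -0.04],"turn":[0.0, 0.0, -0.49]},
{"travel":[0.79, -0.51, -0.05],"turn":[0.0, 0.0, -0.5]},
{"travel":[0.81, -0.48, -0.05],"turn":[0.0, 0.0, -0.5]},
{"travel":[0.84, -0.44, -0.05],"turn":[0.0, 0.0, -0.49]},
{"travel":[0.85, -0.39, -0.05],"turn":[0.0, 0.0, -0.5]},
{"travel":[0.88, -0.35, -0.05],"turn":[0.0, 0.0, -0.49]},
{"travel":[0.89, -0.31, -0.05],"turn":[0.0, 0.0, -0.5]},
{"travel":[0.9, -0.26, -0.05],"turn":[0.0, 0.0, -0.5]},
{"travel":[0.92, -0.22, -0.04],"turn":[0.0, 0.0, -0.49]},
{"travel":[0.93, -0.17, -0.05],"turn":[0.0, 0.0, -0.5]},
{"travel":[0.93, -0.13, -0.05],"turn":[0.0, 0.0, -0.49]},
{"travel":[0.94, -0.08, -0.05],"turn":[0.0, 0.0, -0.5]},

{"travel":[0.93, 0.06, -0.05],"turn":[0.0, 0.0, -0.4]},
{"travel":[0.93, 0.1, -0.05],"turn":[0.0, 0.0, -0.4]},
{"travel":[0.92, 0.13, -0.04],"turn":[0.0, 0.0, -0.41]},
{"travel":[0.92, 0.17, -0.05],"turn":[0.0, 0.0, -0.4]},
{"travel":[0.9, 0.21, -0.05],"turn":[0.0, 0.0, -0.4]},
{"travel":[0.9, 0.24, -0.05],"turn":[0.0, 0.0, -0.4]},
{"travel":[0.89, 0.28, -0.04],"turn":[0.0, 0.0, -0.4]},
{"travel":[0.88, 0.32, -0.05],"turn":[0.0, 0.0, -0.4]},
{"travel":[0.86, 0.35, -0.05],"turn":[0.0, 0.0, -0.41]},
{"travel":[0.85, 0.38, -0.05],"turn":[0.0, 0.0, -0.4]},
{"travel":[0.83, 0.42, -0.04],"turn":[0.0, 0.0, -0.4]},
{"travel":[0.82, 0.45, -0.05],"turn":[0.0, 0.0, -0.4]},
{"travel":[0.8, 0.49, -0.05],"turn":[0.0, 0.0, -0.4]},
{"travel":[0.77, 0.51, -0.05],"turn":[-0.0, 0.0, -0.4]},
```

>>> {"method": "jog_arm", "body": {
  "targets": [
    {"travel": [0.67, -0.66, -0.05], "turn": [0, 0, -0.5], "claw": 1},
    {"travel": [0.7, -0.63, -0.05], "turn": [0, 0, -0.5], "claw": 1},
    {"travel": [0.74, -0.59, -0.05], "turn": [0, 0, -0.5], "claw": 1},
    {"travel": [0.76, -0.56, -0.05], "turn": [0, 0, -0.5], "claw": 1},
    {"travel": [0.79, -0.51, -0.05], "turn": [0, 0, -0.5], "claw": 1},
    {"travel": [0.81, -0.48, -0.05], "turn": [0, 0, -0.5], "claw": 1},
    {"travel": [0.84, -0.44, -0.05], "turn": [0, 0, -0.5], "claw": 1},
    {"travel": [0.85, -0.39, -0.05], "turn": [0, 0, -0.5], "claw": 1},
    {"travel": [0.88, -0.35, -0.05], "turn": [0, 0, -0.5], "claw": 1},
    {"travel": [0.89, -0.31, -0.05], "turn": [0, 0, -0.5], "claw": 1},
    {"travel": [0.9, -0.26, -0.05], "turn": [0, 0, -0.5], "claw": 1},
    {"travel": [0.92, -0.22, -0.05], "turn": [0, 0, -0.5], "claw": 1}
  ]
}}

```text
clock: 2.1
ee_pos: [0.3692, -0.2278, 0.2164]
tool_rot: [[0.516, 0.857, 0.001], [0.857, -0.516, -0.0], [-0.0, 0.001, -1.0]]
wrist_force: [1.1, 0.1, -0.1]
gripper_width: 0.085
grasp_force: 0.0
```

>>> {"method": "jog_arm", "body": {
  "targets": [
    {"travel": [0.93, -0.17, -0.05], "turn": [0, 0, -0.5], "claw": 1},
    {"travel": [0.93, -0.13, -0.05], "turn": [0, 0, -0.5], "claw": 1},
    {"travel": [0.94, -0.08, -0.05], "turn": [0, 0, -0.5], "claw": 1},
    {"travel": [0.93, 0.06, -0.05], "turn": [0, 0, -0.4], "claw": 1},
    {"travel": [0.93, 0.1, -0.05], "turn": [0, 0, -0.4], "claw": 1},
    {"travel": [0.92, 0.13, -0.05], "turn": [0, 0, -0.4], "claw": 1},
    {"travel": [0.92, 0.17, -0.05], "turn": [0, 0, -0.4], "claw": 1},
    {"travel": [0.9, 0.21, -0.05], "turn": [0, 0, -0.4], "claw": 1},
    {"travel": [0.9, 0.24, -0.05], "turn": [0, 0, -0.4], "claw": 1},
    {"travel": [0.89, 0.28, -0.05], "turn": [0, 0, -0.4], "claw": 1},
    {"travel": [0.88, 0.32, -0.05], "turn": [0, 0, -0.4], "claw": 1},
    {"travel": [0.86, 0.35, -0.05], "turn": [0, 0, -0.4], "claw": 1}
  ]
}}

```text
clock: 3.1
ee_pos: [0.5107, 0.0774, 0.2343]
tool_rot: [[0.032, 0.999, 0.0], [0.999, -0.032, -0.0], [-0.0, 0.0, -1.0]]
wrist_force: [0.7, -0.9, -0.3]
gripper_width: 0.0855
grasp_force: 0.0
```

>>> {"method": "jog_arm", "body": {
  "targets": [
    {"travel": [0.85, 0.38, -0.05], "turn": [0, 0, -0.4], "claw": 0.6},
    {"travel": [0.83, 0.42, -0.05], "turn": [0, 0, -0.4], "claw": 0.6},
    {"travel": [0.82, 0.45, -0.05], "turn": [0, 0, -0.4], "claw": 0.6},
    {"travel": [0.8, 0.49, -0.05], "turn": [0, 0, -0.4], "claw": 0.6},
    {"travel": [0, 0, 0], "turn": [0, 0, 0], "claw": 0.6}
  ]
}}

```text
clock: 3.52
ee_pos: [0.5608, 0.1805, 0.2397]
tool_rot: [[-0.131, 0.991, 0.0], [0.991, 0.131, 0.002], [0.002, 0.0, -1.0]]
wrist_force: [0.9, -0.3, 0.1]
gripper_width: 0.0512
grasp_force: 0.0
```

Run:
```python
from h import *
st()
cv2.imwrite("pics/c.png",ctrl.camera("wrist"))
marks("wrist",["tray","tray_tab","tray_lip","riser","sweet_gold"],n=1)
```

```text
t 3.52 p [0.5608, 0.1805, 0.2397] q [0.22, 0.09, 1.46, 0.0, 1.59, 0.09] w 0.0512 F [0.9, -0.3, 0.1] g 0.0
[[-0.1311, 0.9914, 0.0001], [0.9914, 0.1311, 0.0017], [0.0017, 0.0004, -1.0]]
wrist tray [([536, 324, 0], 0.94)]
wrist tray_tab [([548, 240, -1], 0.77)]
wrist tray_lip [([545, 253, 11], 0.75)]
wrist riser [([509, 301, 7], 0.71)]
wrist sweet_gold [([558, 303, 5], 0.71)]
```

View pics/c.png

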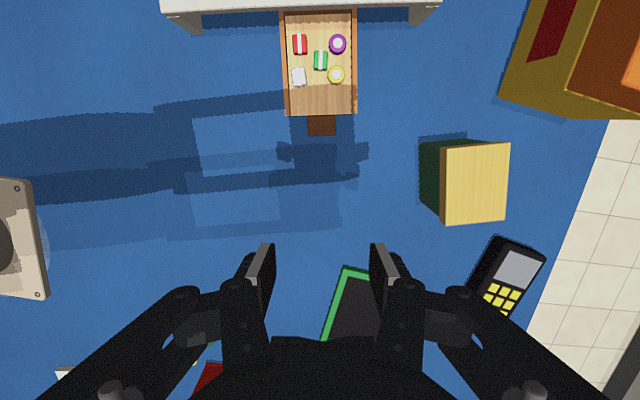

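Wrist view: the tray is nearly aligned with the image, with its front edge around y=115 and the tab at x 307–336, y 115–136. The riser's opening edge runs along y≈12. I'll refine the pose from the corner pixels.

Run:
```python
from h import *
mm=lambda uv,z:np.round(onz("wrist",uv,z)*1000,1)[:2].tolist()
im=cv2.imread("pics/c.png")
hsv=cv2.cvtColor(im,cv2.COLOR_BGR2HSV)
# tab: dark brown; tray floor: light wood
for nm,m in(("tab",cv2.inRange(hsv,(0,80,30),(18,255,130))),):
    m[:100]=0;m[145:]=0;m[:,:290]=0;m[:,350:]=0
    ys,xs=np.nonzero(m);r=cv2.minAreaRect(np.c_[xs,ys].astype(np.float32));b=cv2.boxPoints(r)
    print(nm,len(xs),b.round(1).tolist(),[mm(q,.008) for q in b],mm(r[0],.008))
for uv in((285,116),(357,115),(285,40),(357,40)): print(uv,mm(uv,.024))
for uv in((161,12),(442,3)): print("riser roof?",mm(uv,.066))
# predicted
o=np.array([.537,.325]);yaw=np.radians(-80.8);c,s=np.cos(yaw),np.sin(yaw);R=np.array([[c,-s],[s,c]])
for l in([65,48,24],[65,-48,24],[93,20,8],[93,-20,8],[65,20,8],[65,-20,8],[0,48,24],[0,-48,24]):
    l=np.array(l)/1e3; P=np.r_[o+R@l[:2],l[2]]; print(l,proj("wrist",P).round(1).tolist(),proj("top",P).round(1).tolist())
```

```text
tab 550 [[288.6000061035156, 133.6999969482422], [290.0, 111.0], [339.0, 114.0], [337.6000061035156, 136.6999969482422]] [[505.2, 223.5], [504.3, 254.1], [571.9, 258.5], [574.2, 227.9]] [538.9, 241.1]
(285, 116) [500.1, 246.8]
(357, 115) [594.9, 259.9]
(285, 40) [491.7, 338.1]
(357, 40) [580.9, 349.2]
riser roof? [358.7, 342.0]
riser roof? [664.0, 387.7]
[0.065 0.048 0.024] [[357.9, 108.3]] [[217.0, 199.6]]
[ 0.065 -0.048  0.024] [[285.4, 111.1]] [[222.7, 239.0]]
[0.093 0.02  0.008] [[336.6, 130.3]] [[231.6, 209.7]]
[ 0.093 -0.02   0.008] [[308.1, 131.4]] [[234.0, 225.8]]
[0.065 0.02  0.008] [[336.1, 109.4]] [[220.2, 211.6]]
[ 0.065 -0.02   0.008] [[307.1, 110.5]] [[222.6, 227.7]]
[0.    0.048 0.024] [[357.7, 54.7]] [[190.2, 204.1]]
[ 0.    -0.048  0.024] [[281.8, 57.7]] [[195.6, 243.7]]
```

>>> {"method": "jog_arm", "body": {
  "targets": [
    {"travel": [0.3, -0.02, 0.73], "turn": [0, 0, 0], "claw": 0.6},
    {"travel": [0.3, -0.02, 0.73], "turn": [0, 0, 0], "claw": 0.6},
    {"travel": [0.3, -0.02, 0.73], "turn": [0, 0, 0], "claw": 0.6},
    {"travel": [0.3, -0.02, 0.73], "turn": [0, 0, 0], "claw": 0.6},
    {"travel": [0.3, -0.02, 0.73], "turn": [0, 0, 0], "claw": 0.6},
    {"travel": [0, 0, 0], "turn": [0, 0, 0], "claw": 0.6},
    {"travel": [0, 0, 0], "turn": [0, 0, 0], "claw": 0.6},
    {"travel": [0, 0, 0], "turn": [0, 0, 0], "claw": 0.6}
  ]
}}

```text
clock: 4.48
ee_pos: [0.552, 0.22, 0.1323]
tool_rot: [[-0.125, 0.992, 0.002], [0.992, 0.125, 0.0], [-0.0, 0.002, -1.0]]
wrist_force: [-0.1, 0.6, 0.8]
gripper_width: 0.0516
grasp_force: 0.0
```

Run:
```python
from h import *
st()
a=ctrl.camera("wrist")
marks("wrist",["tray","tray_tab","tray_lip"],n=1)
cv2.imwrite("pics/d.png",a)
o=np.array([.539,.320]);yaw=np.radians(-81.8);c,s=np.cos(yaw),np.sin(yaw);R=np.array([[c,-s],[s,c]])
for l in([65,48,24],[65,-48,24],[93,20,8],[93,-20,8],[65,20,8],[65,-20,8],[0,48,24],[0,-48,24]):
    l=np.array(l)/1e3; P=np.r_[o+R@l[:2],l[2]]; u=proj("wrist",P)[0]; print(l,u.round(1))
```

```text
t 4.48 p [0.552, 0.22, 0.1323] q [0.29, 0.15, 1.59, -0.0, 1.4, 0.17] w 0.0516 F [-0.1, 0.6, 0.8] g 0.0
[[-0.125, 0.9922, 0.0017], [0.9922, 0.125, 0.0002], [-0.0, 0.0017, -1.0]]
wrist tray [([535, 324, 2], 0.56)]
wrist tray_tab [([552, 247, 0], 0.58)]
wrist tray_lip [([547, 261, 6], 0.58)]
[0.065 0.048 0.024] [370.7 158.5]
[ 0.065 -0.048  0.024] [275.2 160.3]
[0.093 0.02  0.008] [341.7 182.7]
[ 0.093 -0.02   0.008] [304.9 183.4]
[0.065 0.02  0.008] [341.7 156.9]
[ 0.065 -0.02   0.008] [303.9 157.6]
[0.    0.048 0.024] [372.6  89.6]
[ 0.    -0.048  0.024] [270.9  91.5]
```

View pics/d.png

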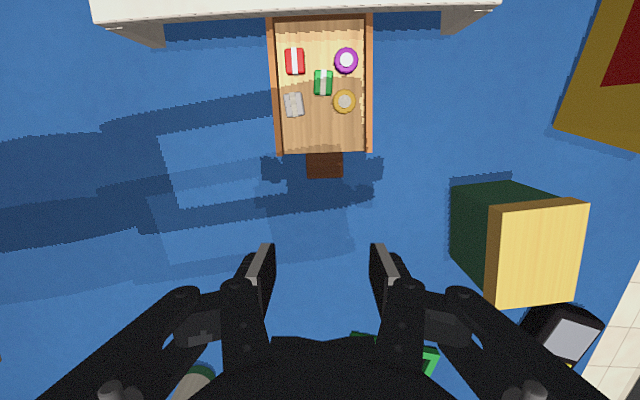

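The tab spans x 306–343, y 153–178 px, and the tray's front top corners are at (275,155) and (372,152). That puts the tray origin at about (0.540, 0.3255) with yaw about -81.3°, so the tab centre is at about (0.552, 0.247). Now I'll descend to the tab.

>>> {"method": "jog_arm", "body": {
  "targets": [
    {"travel": [0.17, 0.02, 0.7], "turn": [0, 0, -0.26], "claw": 0.62},
    {"travel": [0.17, 0.02, 0.7], "turn": [0, 0, 0], "claw": 0.62},
    {"travel": [0.17, 0.02, 0.7], "turn": [0, 0, 0], "claw": 0.62},
    {"travel": [0.17, 0.02, 0.7], "turn": [0, 0, 0], "claw": 0.62},
    {"travel": [0.17, 0.02, 0.7], "turn": [0, 0, 0], "claw": 0.62},
    {"travel": [0, 0, 0], "turn": [0, 0, 0], "claw": 0.62},
    {"travel": [0, 0, 0], "turn": [0, 0, 0], "claw": 0.62}
  ]
}}

```text
clock: 5.27
ee_pos: [0.5497, 0.2459, 0.0251]
tool_rot: [[-0.152, 0.988, -0.002], [0.988, 0.152, -0.001], [-0.0, -0.002, -1.0]]
wrist_force: [0.3, 0.1, 0.4]
gripper_width: 0.0527
grasp_force: 0.0
```

Run:
```python
from h import *
st()
a=ctrl.camera("wrist")
cv2.imwrite("pics/e.png",a[100:360,120:520])
```

```text
t 5.27 p [0.5497, 0.2459, 0.0251] q [0.34, 0.28, 1.64, -0.0, 1.22, 0.18] w 0.0527 F [0.3, 0.1, 0.4] g 0.0
[[-0.1517, 0.9884, -0.002], [0.9884, 0.1517, -0.0008], [-0.0005, -0.0021, -1.0]]
```

View pics/e.png

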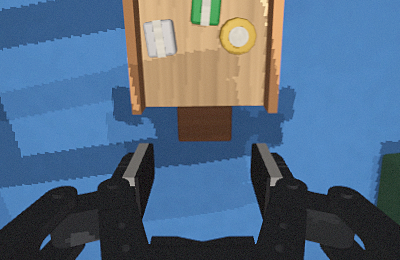

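Run:
```python
from h import *
for uv in((298,207),(352,207),(298,240),(352,240),(325,223.5)): print(onz("wrist",uv,.008).round(4))
```

```text
[0.5309 0.257  0.008 ]
[0.5693 0.2628 0.008 ]
[0.5342 0.2314 0.008 ]
[0.574  0.2374 0.008 ]
[0.5521 0.2474 0.008 ]
```

>>> {"method": "jog_arm", "body": {
  "targets": [
    {"travel": [0, 0.04, 0.25], "turn": [0, 0, 0], "claw": 0.62},
    {"travel": [0, 0.04, 0.25], "turn": [0, 0, 0], "claw": 0.62},
    {"travel": [0, 0, 0.2], "turn": [0, 0, 0], "claw": 0.62},
    {"travel": [0, 0, 0.1], "turn": [0, 0, 0], "claw": 0.62},
    {"travel": [0, 0, 0], "turn": [0, 0, 0], "claw": 0.62}
  ]
}}

```text
clock: 5.73
ee_pos: [0.552, 0.2463, 0.0004]
tool_rot: [[-0.151, 0.988, -0.002], [0.989, 0.151, -0.001], [-0.0, -0.002, -1.0]]
wrist_force: [-0.4, -0.8, -0.4]
gripper_width: 0.053
grasp_force: 0.0
```

>>> {"method": "jog_arm", "body": {
  "targets": [
    {"travel": [0, 0, 0], "turn": [0, 0, 0], "claw": 0.3},
    {"travel": [0, 0, 0], "turn": [0, 0, 0], "claw": 0.3},
    {"travel": [0, 0, 0], "turn": [0, 0, 0], "claw": 0.3}
  ],
  "squeeze": 30
}}

```text
clock: 5.98
ee_pos: [0.5531, 0.2468, 0.002]
tool_rot: [[-0.151, 0.988, 0.001], [0.988, 0.151, 0.0], [0.0, 0.001, -1.0]]
wrist_force: [0.4, -0.1, 0.1]
gripper_width: 0.0256
grasp_force: 0.0
```

>>> {"method": "jog_arm", "body": {
  "targets": [
    {"travel": [0, 0, 0], "turn": [0, 0, 0], "claw": 0.58},
    {"travel": [0, 0, 0], "turn": [0, 0, 0], "claw": 0.58},
    {"travel": [0, 0, 0], "turn": [0, 0, 0], "claw": 0.58},
    {"travel": [0, 0, 0.1], "turn": [0, 0, 0], "claw": 0.58},
    {"travel": [0, 0, 0.1], "turn": [0, 0, 0], "claw": 0.58},
    {"travel": [0, 0, 0], "turn": [0, 0, 0], "claw": 0.58},
    {"travel": [0, 0, 0], "turn": [0, 0, 0], "claw": 0.58}
  ]
}}

```text
clock: 6.57
ee_pos: [0.5524, 0.2465, -0.005]
tool_rot: [[-0.151, 0.988, -0.001], [0.988, 0.151, -0.0], [-0.0, -0.001, -1.0]]
wrist_force: [0.4, -0.8, 0.2]
gripper_width: 0.0495
grasp_force: 0.0
```

Run:
```python
from h import *
st()
a=ctrl.camera("wrist")
cv2.imwrite("pics/f.png",cv2.resize(a[160:330,200:440],None,fx=2.5,fy=2.5))
```

```text
t 6.57 p [0.5524, 0.2465, -0.005] q [0.34, 0.33, 1.65, -0.0, 1.17, 0.18] w 0.0495 F [0.4, -0.8, 0.2] g 0.0
[[-0.1515, 0.9885, -0.0009], [0.9885, 0.1515, -0.0003], [-0.0002, -0.001, -1.0]]
```

View pics/f.png

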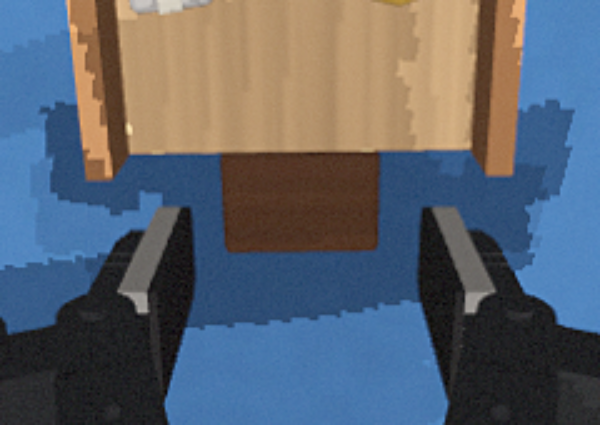

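Run:
```python
from h import *
o=ctrl.get_obs()
for x in(11,-11):
  for z in(0,-5,-10,-15,-20,-30):
    P=o["ee_pos"]+o["tool_rot"]@(np.array([x,-24.7,z])/1e3); print(x,z,((proj("wrist",P)[0]-[200,160])*2.5).round(0))
```

```text
11 0 [215. 149.]
11 -5 [213. 155.]
11 -10 [210. 162.]
11 -15 [207. 170.]
11 -20 [205. 178.]
11 -30 [199. 195.]
-11 0 [218. 224.]
-11 -5 [216. 233.]
-11 -10 [214. 242.]
-11 -15 [211. 251.]
-11 -20 [208. 261.]
-11 -30 [203. 282.]
```

>>> {"method": "jog_arm", "body": {
  "targets": [
    {"travel": [0, 0, 0], "turn": [0, 0, 0], "claw": 0.3},
    {"travel": [0, 0, 0], "turn": [0, 0, 0], "claw": 0.3},
    {"travel": [0, 0, 0], "turn": [0, 0, 0], "claw": 0.3}
  ],
  "squeeze": 30
}}

```text
clock: 6.87
ee_pos: [0.5529, 0.2467, -0.0043]
tool_rot: [[-0.151, 0.988, 0.0], [0.988, 0.151, 0.0], [0.0, 0.0, -1.0]]
wrist_force: [0.2, -0.2, -0.3]
gripper_width: 0.0258
grasp_force: 0.0
```

>>> {"method": "jog_arm", "body": {
  "targets": [
    {"travel": [0, 0, 0], "turn": [0, 0, 0], "claw": 0.58},
    {"travel": [0, 0, 0], "turn": [0, 0, 0], "claw": 0.58},
    {"travel": [0, 0, 0], "turn": [0, 0, 0], "claw": 0.58},
    {"travel": [0, 0, 0.1], "turn": [0, 0, 0], "claw": 0.58},
    {"travel": [0, 0, 0.1], "turn": [0, 0, 0], "claw": 0.58},
    {"travel": [0, 0, 0], "turn": [0, 0, 0], "claw": 0.58}
  ]
}}

```text
clock: 7.37
ee_pos: [0.5522, 0.2465, -0.0114]
tool_rot: [[-0.151, 0.988, -0.001], [0.988, 0.151, -0.0], [-0.0, -0.001, -1.0]]
wrist_force: [-0.5, 0.5, -1.0]
gripper_width: 0.0498
grasp_force: 0.0
```

Run:
```python
from h import *
st()
a=ctrl.camera("scene")
u=proj("scene",[.552,.2465,.02])[0].astype(int);print(u, proj("scene",[[.552,.2465,0],[.552,.2465,.1]]))
o=ctrl.get_obs()
x0,y0=u-[50,55]
print([((proj("scene",o["ee_pos"]+o["tool_rot"]@(np.array([0,y,z])/1e3))[0]-[x0,y0])*6).round().tolist() for y in(-25,25) for z in(0,-20,-40)])
cv2.imwrite("pics/g.png",cv2.resize(a[y0:y0+90,x0:x0+110],None,fx=6,fy=6,interpolation=cv2.INTER_CUBIC))
```

```text
t 7.37 p [0.5522, 0.2465, -0.0114] q [0.34, 0.34, 1.65, 0.0, 1.16, 0.18] w 0.0498 F [-0.5, 0.5, -1.0] g 0.0
[[-0.1514, 0.9885, -0.0012], [0.9885, 0.1514, -0.0004], [-0.0002, -0.0013, -1.0]]
[375 177] [[374.40476519 182.11026053]
 [378.92401831 157.96667059]]
[[260.0, 349.0], [264.0, 322.0], [269.0, 294.0], [329.0, 404.0], [335.0, 377.0], [340.0, 349.0]]
```

View pics/g.png

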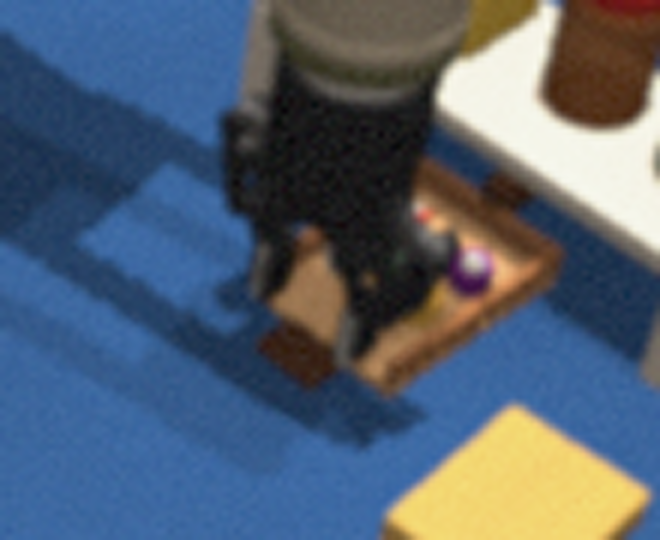

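Scene crop: the near fingertip is at (345,363) and the far one at (262,293). Both are well above the tab, and roughly 30 mm behind the stated TCP, which the wrist picture also suggests. I'll go lower in small steps and watch the force.

>>> {"method": "jog_arm", "body": {
  "targets": [
    {"travel": [0, 0, 0.1], "turn": [0, 0, 0], "claw": 0.58},
    {"travel": [0, 0, 0.1], "turn": [0, 0, 0], "claw": 0.58},
    {"travel": [0, 0, 0.1], "turn": [0, 0, 0], "claw": 0.58},
    {"travel": [0, 0, 0], "turn": [0, 0, 0], "claw": 0.58}
  ]
}}

```text
clock: 7.75
ee_pos: [0.5522, 0.2465, -0.0204]
tool_rot: [[-0.151, 0.988, -0.001], [0.988, 0.151, -0.0], [-0.0, -0.001, -1.0]]
wrist_force: [-1.3, 0.3, -0.5]
gripper_width: 0.0492
grasp_force: 0.0
```

>>> {"method": "jog_arm", "body": {
  "targets": [
    {"travel": [0, 0, 0], "turn": [0, 0, 0], "claw": 0.38},
    {"travel": [0, 0, 0], "turn": [0, 0, 0], "claw": 0.38},
    {"travel": [0, 0, 0], "turn": [0, 0, 0], "claw": 0.38}
  ]
}}

```text
clock: 8.0
ee_pos: [0.553, 0.2467, -0.0193]
tool_rot: [[-0.151, 0.988, 0.0], [0.988, 0.151, 0.0], [0.0, 0.0, -1.0]]
wrist_force: [-0.5, 0.3, 0.2]
gripper_width: 0.0326
grasp_force: 0.0
```

>>> {"method": "jog_arm", "body": {
  "targets": [
    {"travel": [0, 0, 0], "turn": [0, 0, 0], "claw": 0.58},
    {"travel": [0, 0, 0], "turn": [0, 0, 0], "claw": 0.58},
    {"travel": [0, 0, 0], "turn": [0, 0, 0], "claw": 0.58},
    {"travel": [0, 0, 0.1], "turn": [0, 0, 0], "claw": 0.58},
    {"travel": [0, 0, 0.1], "turn": [0, 0, 0], "claw": 0.58},
    {"travel": [0, 0, 0], "turn": [0, 0, 0], "claw": 0.38},
    {"travel": [0, 0, 0], "turn": [0, 0, 0], "claw": 0.38},
    {"travel": [0, 0, 0], "turn": [0, 0, 0], "claw": 0.38}
  ]
}}

```text
clock: 8.67
ee_pos: [0.5529, 0.2467, -0.0254]
tool_rot: [[-0.151, 0.988, 0.0], [0.988, 0.151, 0.0], [0.0, 0.0, -1.0]]
wrist_force: [-0.1, -1.3, -0.1]
gripper_width: 0.0324
grasp_force: 0.0
```

>>> {"method": "jog_arm", "body": {
  "targets": [
    {"travel": [0, 0, 0], "turn": [0, 0, 0], "claw": 0.58},
    {"travel": [0, 0, 0], "turn": [0, 0, 0], "claw": 0.58},
    {"travel": [0, 0, 0], "turn": [0, 0, 0], "claw": 0.58},
    {"travel": [0, 0, 0.08], "turn": [0, 0, 0], "claw": 0.58},
    {"travel": [0, 0, 0.08], "turn": [0, 0, 0], "claw": 0.58},
    {"travel": [0, 0, 0.05], "turn": [0, 0, 0], "claw": 0.58},
    {"travel": [0, 0, 0], "turn": [0, 0, 0], "claw": 0.58},
    {"travel": [0, 0, 0], "turn": [0, 0, 0], "claw": 0.58}
  ]
}}

```text
clock: 9.33
ee_pos: [0.5526, 0.2466, -0.032]
tool_rot: [[-0.151, 0.988, -0.001], [0.988, 0.151, -0.0], [-0.0, -0.001, -1.0]]
wrist_force: [0.3, 0.4, -0.3]
gripper_width: 0.0494
grasp_force: 0.0
```

>>> {"method": "jog_arm", "body": {
  "targets": [
    {"travel": [0, 0, 0], "turn": [0, 0, 0], "claw": 0.38},
    {"travel": [0, 0, 0], "turn": [0, 0, 0], "claw": 0.38},
    {"travel": [0, 0, 0], "turn": [0, 0, 0], "claw": 0.38}
  ]
}}

```text
clock: 9.58
ee_pos: [0.553, 0.2468, -0.0315]
tool_rot: [[-0.151, 0.988, 0.0], [0.988, 0.151, 0.0], [0.0, 0.0, -1.0]]
wrist_force: [-0.4, -0.9, 1.7]
gripper_width: 0.0386
grasp_force: 30.3
```

The tab is gripped at 38.6 mm and 30 N, so the fingertips sit about 30 mm behind the stated TCP. Now I'll pull straight out along tool -x.

>>> {"method": "jog_arm", "body": {
  "targets": [
    {"travel": [0, 0, 0], "turn": [0, 0, 0], "claw": 0.38},
    {"travel": [-0.15, 0, 0], "turn": [0, 0, 0], "claw": 0.38},
    {"travel": [-0.35, 0, 0], "turn": [0, 0, 0], "claw": 0.38},
    {"travel": [-0.55, 0, 0], "turn": [0, 0, 0], "claw": 0.38},
    {"travel": [-0.6, 0, 0], "turn": [0, 0, 0], "claw": 0.38},
    {"travel": [-0.6, 0, 0], "turn": [0, 0, 0], "claw": 0.38},
    {"travel": [-0.6, 0, 0], "turn": [0, 0, 0], "claw": 0.38},
    {"travel": [-0.6, 0, 0], "turn": [0, 0, 0], "claw": 0.38},
    {"travel": [-0.6, 0, 0], "turn": [0, 0, 0], "claw": 0.38},
    {"travel": [-0.6, 0, 0], "turn": [0, 0, 0], "claw": 0.38},
    {"travel": [-0.55, 0, 0], "turn": [0, 0, 0], "claw": 0.38},
    {"travel": [-0.35, 0, 0], "turn": [0, 0, 0], "claw": 0.38}
  ],
  "squeeze": 60
}}

```text
clock: 10.58
ee_pos: [0.5786, 0.0802, -0.0312]
tool_rot: [[-0.15, 0.989, 0.001], [0.989, 0.15, 0.0], [0.0, 0.001, -1.0]]
wrist_force: [0.0, 3.7, 4.7]
gripper_width: 0.0372
grasp_force: 60.4
```

>>> {"method": "jog_arm", "body": {
  "targets": [
    {"travel": [-0.15, 0, 0], "turn": [0, 0, 0], "claw": 0.38},
    {"travel": [0, 0, 0], "turn": [0, 0, 0], "claw": 0.38},
    {"travel": [0, 0, 0], "turn": [0, 0, 0], "claw": 0.38}
  ]
}}

```text
clock: 10.83
ee_pos: [0.5793, 0.0764, -0.0312]
tool_rot: [[-0.151, 0.989, 0.001], [0.989, 0.151, -0.001], [-0.002, 0.001, -1.0]]
wrist_force: [0.3, -4.1, 5.2]
gripper_width: 0.0372
grasp_force: 60.5
```

Run:
```python
from h import *
st()
ctrl.camera("top");marks("top",["tray","tray_tab","tray_handle"],n=1)
```

```text
t 10.83 p [0.5793, 0.0764, -0.0312] q [0.04, 0.31, 1.72, -0.0, 1.11, -0.11] w 0.0372 F [0.3, -4.1, 5.2] g 60.5
[[-0.1509, 0.9885, 0.0011], [0.9885, 0.1509, -0.0015], [-0.0016, 0.0009, -1.0]]
top tray [([564, 153, 1], 0.97)]
top tray_tab [([575, 78, 3], 0.89)]
top tray_handle [([550, 243, 30], 0.57)]
```

>>> {"method": "jog_arm", "body": {
  "targets": [
    {"travel": [0, 0, 0], "turn": [0, 0, 0], "claw": 0.62},
    {"travel": [0, 0, 0], "turn": [0, 0, 0], "claw": 0.62},
    {"travel": [0, 0, 0], "turn": [0, 0, 0], "claw": 0.62},
    {"travel": [0, 0, -0.3], "turn": [0, 0, 0], "claw": 0.62},
    {"travel": [0, 0, -0.9], "turn": [0, 0, 0], "claw": 0.62},
    {"travel": [0, 0, -0.9], "turn": [0, 0, 0], "claw": 0.62},
    {"travel": [0, 0, -0.9], "turn": [0, 0, 0], "claw": 0.4},
    {"travel": [0.8, 0, -0.9], "turn": [0, 0, 0], "claw": 0.4},
    {"travel": [0.8, 0, 0], "turn": [0, 0, 0], "claw": 0.4},
    {"travel": [0.8, 0, 0], "turn": [0, 0, 0], "claw": 0.4},
    {"travel": [0.8, 0, 0], "turn": [0, 0, 0], "claw": 0.4},
    {"travel": [0.8, 0, 0], "turn": [0, 0, 0], "claw": 0.4}
  ]
}}

```text
clock: 12.03
ee_pos: [0.5603, 0.1975, 0.0862]
tool_rot: [[-0.151, 0.988, 0.001], [0.988, 0.151, 0.0], [0.0, 0.001, -1.0]]
wrist_force: [-0.1, -0.0, 0.0]
gripper_width: 0.0344
grasp_force: 0.0
```

>>> {"method": "jog_arm", "body": {
  "targets": [
    {"travel": [0, 0, 0], "turn": [0, 0, 0], "claw": 0.4},
    {"travel": [0, 0, 0], "turn": [0, 0, 0], "claw": 0.4},
    {"travel": [0, 0, 0], "turn": [0, 0, 0], "claw": 0.4}
  ]
}}

```text
clock: 12.28
ee_pos: [0.5605, 0.1961, 0.0855]
tool_rot: [[-0.152, 0.988, 0.0], [0.988, 0.152, -0.0], [-0.0, -0.0, -1.0]]
wrist_force: [-0.9, -0.0, -0.0]
gripper_width: 0.0341
grasp_force: 0.0
```

Run:
```python
from h import *
st()
a=ctrl.camera("wrist");marks("wrist",["tray","tray_lip","tray_handle"],n=1)
cv2.imwrite("pics/i.png",a)
o=np.array([.5655,.155]);yaw=np.radians(-81.3);c,s=np.cos(yaw),np.sin(yaw);R=np.array([[c,-s],[s,c]])
for l in([65,48,24],[65,-48,24],[-65,48,24],[-65,-48,24],[-112,8,40],[-112,-8,40],[-60,8,40],[-60,-8,40]):
    l=np.array(l)/1e3; P=np.r_[o+R@l[:2],l[2]]; u=proj("wrist",P)[0]; print(l,u.round(1))
```

```text
t 12.28 p [0.5605, 0.1961, 0.0855] q [0.25, 0.19, 1.63, -0.0, 1.32, 0.1] w 0.0341 F [-0.9, -0.0, -0.0] g 0.0
[[-0.1521, 0.9884, 0.0], [0.9884, 0.1521, -0.0004], [-0.0004, -0.0, -1.0]]
wrist tray [([562, 157, -2], 0.89)]
wrist tray_lip [([589, 181, 4], 0.58)]
wrist tray_handle [([551, 248, 28], 0.88)]
[0.065 0.048 0.024] [370.1 308.6]
[ 0.065 -0.048  0.024] [273.4 308.7]
[-0.065  0.048  0.024] [377.7 179.9]
[-0.065 -0.048  0.024] [265.3 180.1]
[-0.112  0.008  0.04 ] [331.9 123.3]
[-0.112 -0.008  0.04 ] [310.7 123.3]
[-0.06   0.008  0.04 ] [331.4 190.2]
[-0.06  -0.008  0.04 ] [311.5 190.3]
```

View pics/i.png

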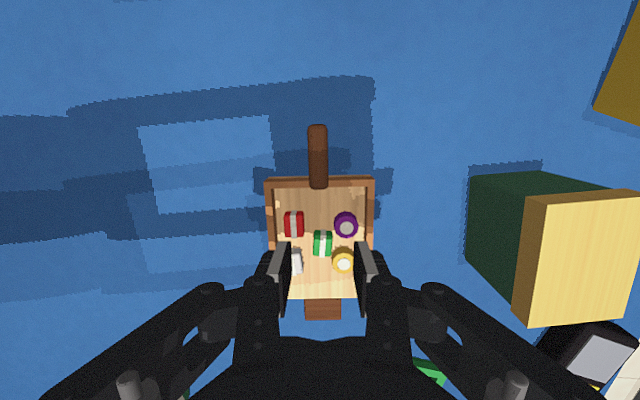

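Wrist view: the tray has been released on the open counter with its handle at x 308–328, y 125–188 px, clear of the riser. Corrected handle centre is about (0.550, 0.245).

>>> {"method": "jog_arm", "body": {
  "targets": [
    {"travel": [0.55, -0.03, 0], "turn": [0, 0, 0], "claw": 0.45},
    {"travel": [0.55, -0.03, 0], "turn": [0, 0, 0], "claw": 0.45},
    {"travel": [0.56, -0.04, 0], "turn": [0, 0, 0], "claw": 0.45},
    {"travel": [0, 0, 0.6], "turn": [0, 0, 0], "claw": 0.45},
    {"travel": [0, 0, 0.9], "turn": [0, 0, 0], "claw": 0.45},
    {"travel": [0, 0, 0.9], "turn": [0, 0, 0], "claw": 0.45},
    {"travel": [0, 0, 0.6], "turn": [0, 0, 0], "claw": 0.45},
    {"travel": [0, 0, 0.4], "turn": [0, 0, 0], "claw": 0.45},
    {"travel": [0, 0, 0.2], "turn": [0, 0, 0], "claw": 0.45},
    {"travel": [0, 0, 0], "turn": [0, 0, 0], "claw": 0.45},
    {"travel": [0, 0, 0], "turn": [0, 0, 0], "claw": 0.45}
  ]
}}

```text
clock: 13.4
ee_pos: [0.5508, 0.245, -0.0219]
tool_rot: [[-0.151, 0.989, 0.001], [0.989, 0.151, 0.0], [0.0, 0.001, -1.0]]
wrist_force: [-0.7, 1.0, 0.3]
gripper_width: 0.0383
grasp_force: 0.0
```

Run:
```python
from h import *
st()
a=ctrl.camera("wrist");marks("wrist",["tray_handle"],n=1)
ctrl.camera("top");marks("top",["tray_handle","tray_tab","tray"],n=1)
ctrl.camera("scene");marks("scene",["tray_handle","tray_tab","tray"],n=1)
cv2.imwrite("pics/j.png",a[80:330,180:480])
```

```text
t 13.4 p [0.5508, 0.245, -0.0219] q [0.33, 0.34, 1.66, 0.0, 1.13, 0.18] w 0.0383 F [-0.7, 1.0, 0.3] g 0.0
[[-0.151, 0.9885, 0.0009], [0.9885, 0.151, 0.0003], [0.0002, 0.0009, -1.0]]
wrist tray_handle [([552, 247, 29], 0.97)]
top tray_handle [([547, 247, 25], 0.75)]
top tray_tab [([575, 74, 3], 0.86)]
top tray [([561, 154, -1], 0.57)]
scene tray_handle [([552, 241, 34], 0.56)]
scene tray_tab [([579, 79, 9], 0.63)]
scene tray [([559, 161, -5], 0.83)]
```

View pics/j.png

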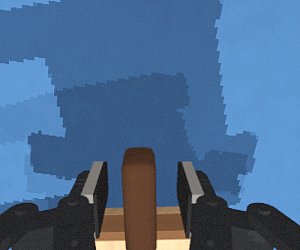

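The handle sits at x 123–155 in the crop, between the fingers whose inner faces are at about 105 and 183. I'll centre by 2 mm, then grip.

>>> {"method": "jog_arm", "body": {
  "targets": [
    {"travel": [0, -0.07, 0], "turn": [0, 0, 0], "claw": 0.45},
    {"travel": [0, 0, 0], "turn": [0, 0, 0], "claw": 0.45},
    {"travel": [0, 0, 0], "turn": [0, 0, 0], "claw": 0.05},
    {"travel": [0, 0, 0], "turn": [0, 0, 0], "claw": 0.05},
    {"travel": [0, 0, 0], "turn": [0, 0, 0], "claw": 0.05},
    {"travel": [0, 0, 0], "turn": [0, 0, 0], "claw": 0.05},
    {"travel": [0, 0, 0], "turn": [0, 0, 0], "claw": 0.05}
  ],
  "squeeze": 90
}}

```text
clock: 14.48
ee_pos: [0.5482, 0.2448, -0.0225]
tool_rot: [[-0.151, 0.988, 0.0], [0.988, 0.151, 0.0], [0.0, 0.0, -1.0]]
wrist_force: [-0.2, 1.1, 2.2]
gripper_width: 0.0145
grasp_force: 87.6
```

>>> {"method": "jog_arm", "body": {
  "targets": [
    {"travel": [0, 0, -0.1], "turn": [0, 0, 0], "claw": 0.05},
    {"travel": [0, 0, -0.3], "turn": [0, 0, 0], "claw": 0.05},
    {"travel": [0, 0, -0.5], "turn": [0, 0, 0], "claw": 0.05},
    {"travel": [0, 0, -0.5], "turn": [0, 0, 0], "claw": 0.05},
    {"travel": [0, 0, -0.4], "turn": [0, 0, 0], "claw": 0.05},
    {"travel": [0, 0, -0.2], "turn": [0, 0, 0], "claw": 0.05},
    {"travel": [0, 0, 0], "turn": [0, 0, 0], "claw": 0.05},
    {"travel": [0, 0, 0], "turn": [0, 0, 0], "claw": 0.05}
  ]
}}

```text
clock: 15.15
ee_pos: [0.5481, 0.2448, 0.0375]
tool_rot: [[-0.151, 0.988, 0.001], [0.988, 0.151, 0.0], [0.0, 0.001, -1.0]]
wrist_force: [0.3, -0.6, -2.5]
gripper_width: 0.0147
grasp_force: 87.5
```

Run:
```python
from h import *
st()
for c in("top","scene","wrist"): ctrl.camera(c);marks(c,["tray_handle","tray_tab","tray_lip","tray","tub","holder"],n=1)
```

```text
t 15.15 p [0.5481, 0.2448, 0.0375] q [0.33, 0.26, 1.64, 0.0, 1.24, 0.18] w 0.0147 F [0.3, -0.6, -2.5] g 87.5
[[-0.1514, 0.9885, 0.0005], [0.9885, 0.1514, 0.0002], [0.0002, 0.0006, -1.0]]
top tray_handle []
top tray_tab [([575, 75, 62], 0.58)]
top tray_lip [([571, 87, 67], 0.89)]
top tray [([562, 154, 58], 0.79)]
top tub [([464, -280, -6], 0.93)]
top holder []
scene tray_handle [([551, 240, 93], 0.7)]
scene tray_tab [([579, 78, 67], 0.83)]
scene tray_lip [([576, 90, 68], 0.57)]
scene tray [([564, 161, 57], 0.95)]
scene tub [([467, -279, 3], 0.87)]
scene holder [([667, -51, -3], 0.85)]
wrist tray_handle [([545, 247, 90], 0.75)]
wrist tray_tab []
wrist tray_lip []
wrist tray []
wrist tub []
wrist holder []
```

```bash
cat >> h.py <<'E'
T0=np.array([-.092,0,-.0225]); RTT=np.diag([-1.,1,-1])   # tray in tool frame
def traypose(yaw,pitch):  # tray rotation: yaw, then front down by pitch
    return Rn.from_euler("ZY",[yaw,pitch]).as_matrix()
def tcp_for(pt,local,Rtray):  # TCP pose so that tray-local point (m) sits at pt
    Rt=Rtray@RTT.T; return np.array(pt)-Rt@(T0+RTT@np.array(local)),Rt
E
python3 - <<'E'
from h import *
for c in("top","scene"):
  im=ctrl.camera(c);h=cv2.cvtColor(im,cv2.COLOR_BGR2HSV)
  g=cv2.inRange(h,(50,120,70),(75,255,255)); r=cv2.inRange(h,(0,170,60),(6,255,255))|cv2.inRange(h,(174,170,60),(179,255,255))
  for nm,m,z in(("holder",g,.014),("tub",r,.08)):
    cs=cv2.findContours(m,cv2.RETR_EXTERNAL,cv2.CHAIN_APPROX_NONE)[0]
    ref=proj(c,[[.666,-.051,z]] if nm=="holder" else [[.466,-.28,z]])[0]
    cs=[k for k in cs if np.hypot(*(k.reshape(-1,2).mean(0)-ref))<45]
    pts=np.vstack(cs).reshape(-1,2)
    P=np.array([onz(c,p.astype(float),z)[:2] for p in pts],np.float32)*1000
    rr=cv2.minAreaRect(P);print(c,nm,len(pts),[np.round(v,1) for v in rr],cv2.boxPoints(rr).round(0).tolist())
E
```

```text
top holder 350 [array([663.2, -52.5]), array([155.1, 121.9]), np.float64(82.7)] [[593.0, -122.0], [714.0, -137.0], [733.0, 17.0], [613.0, 32.0]]
top tub 264 [array([ 466.9, -268.2]), array([148. , 169.3]), np.float64(2.0)] [[390.0, -186.0], [396.0, -355.0], [544.0, -350.0], [538.0, -181.0]]
scene holder 299 [array([667.9, -53.3]), array([156.2, 125.4]), np.float64(82.8)] [[596.0, -123.0], [720.0, -139.0], [740.0, 16.0], [616.0, 32.0]]
scene tub 213 [array([ 496.8, -278.9]), array([200.8, 148.4]), np.float64(1.9)] [[394.0, -208.0], [399.0, -356.0], [600.0, -350.0], [595.0, -201.0]]
```

```bash
cat >> h.py <<'E'
def trap(n,r=3):
    v=np.minimum(np.minimum(np.arange(1,n+1),np.arange(n,0,-1)),r).astype(float); return np.cumsum(v)/v.sum()
def plan2(lip0,lip1,Ra,Rb,n,local=(.065,0,.008),p=None,R=None,r=3):
    """tray-local point goes lip0->lip1 while the tray turns Ra->Rb; prints rows"""
    o=ctrl.get_obs(); p=np.array(o["ee_pos"] if p is None else p); R=np.array(o["tool_rot"] if R is None else R)
    S=Slerp([0,1],Rn.from_matrix([Ra,Rb])); lip0=np.array(lip0);lip1=np.array(lip1)
    for f in trap(n,r):
        pt,Rt=tcp_for(lip0+f*(lip1-lip0),local,S(f).as_matrix())
        tr=np.round(R.T@(pt-p)/.03,2); tu=np.round(Rn.from_matrix(R.T@Rt).as_rotvec()/.1,2)
        print(f'{{"travel":{tr.tolist()},"turn":{tu.tolist()}}},')
        p=p+R@tr*.03; R=R@Rn.from_rotvec(tu*.1).as_matrix()
    return p,R
def traynow():
    o=ctrl.get_obs(); R=o["tool_rot"]; return o["ee_pos"]+R@T0, R@RTT
E
python3 - <<'E'
from h import *
st()
t,R=traynow(); lip=t+R@np.array([.065,0,.008]); print("tray",t,"lip",lip)
Rl=traypose(np.radians(-88),0)
up=lip+[0,0,.13]
p,Rr=plan2(lip,up,R,R,8); print()
p,Rr=plan2(up,[.466,-.23,up[2]],R,Rl,28,p=p,R=Rr); print(p)
E
```

```text
t 16.3 p [0.5479, 0.2447, 0.0373] q [0.33, 0.26, 1.64, -0.0, 1.24, 0.18] w 0.0147 F [-0.2, -0.3, -2.9] g 87.4
[[-0.1514, 0.9885, -0.0], [0.9885, 0.1514, -0.0], [-0.0, -0.0, -1.0]]
tray [0.56187126 0.15378103 0.05977907] lip [0.57171333 0.08953065 0.06778045]
{"travel":[-0.0, -0.0, -0.24],"turn":[-0.0, -0.0, 0.0]},
{"travel":[-0.0, -0.0, -0.48],"turn":[-0.0, -0.0, 0.0]},
{"travel":[-0.0, -0.0, -0.72],"turn":[-0.0, -0.0, 0.0]},
{"travel":[-0.0, -0.0, -0.73],"turn":[-0.0, -0.0, 0.0]},
{"travel":[-0.0, -0.0, -0.72],"turn":[-0.0, -0.0, 0.0]},
{"travel":[-0.0, -0.0, -0.72],"turn":[-0.0, -0.0, 0.0]},
{"travel":[-0.0, -0.0, -0.48],"turn":[-0.0, -0.0, 0.0]},
{"travel":[-0.0, -0.0, -0.24],"turn":[-0.0, -0.0, 0.0]},

{"travel":[-0.13, -0.06, -0.0],"turn":[-0.0, 0.0, 0.02]},
{"travel":[-0.25, -0.11, -0.0],"turn":[-0.0, 0.0, 0.03]},
{"travel":[-0.39, -0.17, -0.0],"turn":[-0.0, 0.0, 0.04]},
{"travel":[-0.39, -0.17, -0.0],"turn":[-0.0, 0.0, 0.05]},
{"travel":[-0.38, -0.17, -0.0],"turn":[-0.0, 0.0, 0.04]},
{"travel":[-0.39, -0.16, -0.0],"turn":[-0.0, 0.0, 0.05]},
{"travel":[-0.39, -0.17, -0.0],"turn
[... 566 characters left out ...]
-0.0],"turn":[-0.0, 0.0, 0.04]},
{"travel":[-0.4, -0.14, -0.0],"turn":[-0.0, 0.0, 0.05]},
{"travel":[-0.4, -0.14, -0.0],"turn":[-0.0, 0.0, 0.04]},
{"travel":[-0.4, -0.14, -0.0],"turn":[-0.0, 0.0, 0.05]},
{"travel":[-0.4, -0.14, -0.0],"turn":[-0.0, 0.0, 0.04]},
{"travel":[-0.4, -0.14, -0.0],"turn":[-0.0, 0.0, 0.05]},
{"travel":[-0.4, -0.14, -0.0],"turn":[-0.0, 0.0, 0.04]},
{"travel":[-0.4, -0.13, -0.0],"turn":[-0.0, 0.0, 0.05]},
{"travel":[-0.4, -0.13, -0.0],"turn":[-0.0, 0.0, 0.04]},
{"travel":[-0.41, -0.13, -0.0],"turn":[-0.0, 0.0, 0.05]},
{"travel":[-0.27, -0.08, -0.0],"turn":[-0.0, 0.0, 0.03]},
{"travel":[-0.13, -0.05, -0.0],"turn":[-0.0, 0.0, 0.01]},
[ 0.46043417 -0.07302605  0.16718976]
```

>>> {"method": "jog_arm", "body": {
  "targets": [
    {"travel": [0, 0, -0.24], "turn": [0, 0, 0], "claw": 0.05},
    {"travel": [0, 0, -0.48], "turn": [0, 0, 0], "claw": 0.05},
    {"travel": [0, 0, -0.72], "turn": [0, 0, 0], "claw": 0.05},
    {"travel": [0, 0, -0.72], "turn": [0, 0, 0], "claw": 0.05},
    {"travel": [0, 0, -0.72], "turn": [0, 0, 0], "claw": 0.05},
    {"travel": [0, 0, -0.72], "turn": [0, 0, 0], "claw": 0.05},
    {"travel": [-0.13, -0.06, -0.48], "turn": [0, 0, 0.02], "claw": 0.05},
    {"travel": [-0.25, -0.11, -0.24], "turn": [0, 0, 0.03], "claw": 0.05},
    {"travel": [-0.39, -0.17, 0], "turn": [0, 0, 0.05], "claw": 0.05},
    {"travel": [-0.39, -0.17, 0], "turn": [0, 0, 0.04], "claw": 0.05},
    {"travel": [-0.39, -0.17, 0], "turn": [0, 0, 0.05], "claw": 0.05},
    {"travel": [-0.39, -0.17, 0], "turn": [0, 0, 0.04], "claw": 0.05}
  ]
}}

```text
clock: 17.3
ee_pos: [0.5294, 0.1815, 0.165]
tool_rot: [[-0.128, 0.992, -0.003], [0.992, 0.128, -0.001], [-0.001, -0.003, -1.0]]
wrist_force: [0.2, -0.5, -1.2]
gripper_width: 0.0147
grasp_force: 87.4
```

>>> {"method": "jog_arm", "body": {
  "targets": [
    {"travel": [-0.39, -0.16, 0], "turn": [0, 0, 0.05], "claw": 0.05},
    {"travel": [-0.39, -0.16, 0], "turn": [0, 0, 0.04], "claw": 0.05},
    {"travel": [-0.39, -0.16, 0], "turn": [0, 0, 0.05], "claw": 0.05},
    {"travel": [-0.39, -0.16, 0], "turn": [0, 0, 0.04], "claw": 0.05},
    {"travel": [-0.39, -0.15, 0], "turn": [0, 0, 0.05], "claw": 0.05},
    {"travel": [-0.4, -0.15, 0], "turn": [0, 0, 0.04], "claw": 0.05},
    {"travel": [-0.4, -0.15, 0], "turn": [0, 0, 0.05], "claw": 0.05},
    {"travel": [-0.4, -0.15, 0], "turn": [0, 0, 0.04], "claw": 0.05},
    {"travel": [-0.4, -0.15, 0], "turn": [0, 0, 0.05], "claw": 0.05},
    {"travel": [-0.4, -0.15, 0], "turn": [0, 0, 0.04], "claw": 0.05},
    {"travel": [-0.4, -0.14, 0], "turn": [0, 0, 0.05], "claw": 0.05},
    {"travel": [-0.4, -0.14, 0], "turn": [0, 0, 0.04], "claw": 0.05}
  ]
}}

```text
clock: 18.3
ee_pos: [0.4911, 0.0349, 0.1669]
tool_rot: [[-0.074, 0.997, 0.0], [0.997, 0.074, 0.0], [0.0, 0.0, -1.0]]
wrist_force: [-0.0, -0.5, -1.8]
gripper_width: 0.0148
grasp_force: 87.5
```

>>> {"method": "jog_arm", "body": {
  "targets": [
    {"travel": [-0.4, -0.14, 0], "turn": [0, 0, 0.05], "claw": 0.05},
    {"travel": [-0.4, -0.14, 0], "turn": [0, 0, 0.04], "claw": 0.05},
    {"travel": [-0.4, -0.14, 0], "turn": [0, 0, 0.05], "claw": 0.05},
    {"travel": [-0.4, -0.13, 0], "turn": [0, 0, 0.04], "claw": 0.05},
    {"travel": [-0.4, -0.13, 0], "turn": [0, 0, 0.05], "claw": 0.05},
    {"travel": [-0.4, -0.13, 0], "turn": [0, 0, 0.04], "claw": 0.05},
    {"travel": [-0.4, -0.13, 0], "turn": [0, 0, 0.05], "claw": 0.05},
    {"travel": [-0.4, -0.13, 0], "turn": [0, 0, 0.04], "claw": 0.05},
    {"travel": [-0.27, -0.08, 0], "turn": [0, 0, 0.03], "claw": 0.05},
    {"travel": [-0.13, -0.05, 0], "turn": [0, 0, 0.01], "claw": 0.05},
    {"travel": [0, 0, 0], "turn": [0, 0, 0], "claw": 0.05}
  ]
}}

```text
clock: 19.22
ee_pos: [0.4614, -0.0747, 0.1669]
tool_rot: [[-0.034, 0.999, 0.0], [0.999, 0.034, -0.0], [-0.0, 0.0, -1.0]]
wrist_force: [0.9, -0.7, -1.6]
gripper_width: 0.0147
grasp_force: 87.4
```

Run:
```python
from h import *
st()
t,R=traynow(); lip=t+R@np.array([.065,0,.008]); print("tray",t,"lip",lip)
for c in("top","scene"): ctrl.camera(c);marks(c,["tray_lip","tray_tab","tray","sweet_gold","sweet_purple","sweet_green","sweet_red","sweet_silver"],n=1)
y=np.radians(-88)
p,Rr=plan2(lip,[.466,-.234,.125],R,traypose(y,.20),12)
print(p);p,Rr=plan2([.466,-.234,.125],[.466,-.236,.088],traypose(y,.20),traypose(y,.80),24,p=p,R=Rr,r=2)
print(p)
```

```text
t 19.22 p [0.4614, -0.0747, 0.1669] q [-0.27, -0.22, 1.89, -0.0, 1.48, -0.3] w 0.0147 F [0.9, -0.7, -1.6] g 87.4
[[-0.0336, 0.9994, 0.0001], [0.9994, 0.0336, -0.0001], [-0.0001, 0.0001, -1.0]]
tray [ 0.46445261 -0.16661552  0.18943626] lip [ 0.46663878 -0.23157803  0.19744212]
top tray_lip []
top tray_tab [([512, 368, 0], 0.16)]
top tray []
top sweet_gold []
top sweet_purple []
top sweet_green []
top sweet_red []
top sweet_silver [([415, -77, 2], 0.36)]
scene tray_lip [([471, -228, 197], 0.57)]
scene tray_tab [([468, -245, 197], 0.75)]
scene tray [([466, -160, 189], 0.84)]
scene sweet_gold [([491, -179, 199], 0.44)]
scene sweet_purple [([489, -138, 200], 0.39)]
scene sweet_green [([473, -165, 197], 0.62)]
scene sweet_red [([442, -146, 198], 0.44)]
scene sweet_silver [([445, -177, 199], 0.62)]
{"travel":[-0.02, -0.01, 0.05],"turn":[0.0, 0.07, 0.01]},
{"travel":[0.0, -0.0, 0.09],"turn":[0.0, 0.13, 0.0]},
{"travel":[0.01, -0.01, 0.13],"turn":[0.0, 0.2, 0.0]},
{"travel":[0.0, 0.0, 0.14],"turn":[0.0, 0.2, -0.0]},
{"travel":[-0.0, -0.0, 0.13],"turn":[0.0, 0.2, -0.0]},
{"travel":[-0.01, -0.
[... 1088 characters left out ...]
.01, -0.0, -0.09],"turn":[0.0, 0.26, 0.0]},
{"travel":[-0.0, -0.0, -0.09],"turn":[0.0, 0.26, 0.0]},
{"travel":[-0.01, -0.0, -0.1],"turn":[0.0, 0.26, 0.0]},
{"travel":[-0.0, -0.0, -0.09],"turn":[0.0, 0.26, 0.0]},
{"travel":[-0.01, -0.0, -0.09],"turn":[0.0, 0.26, 0.0]},
{"travel":[-0.01, -0.0, -0.1],"turn":[0.0, 0.27, 0.0]},
{"travel":[-0.01, -0.0, -0.1],"turn":[0.0, 0.26, 0.0]},
{"travel":[-0.01, -0.0, -0.09],"turn":[0.0, 0.26, 0.0]},
{"travel":[-0.01, -0.0, -0.1],"turn":[0.0, 0.26, 0.0]},
{"travel":[-0.02, -0.0, -0.1],"turn":[0.0, 0.26, 0.0]},
{"travel":[-0.01, -0.0, -0.1],"turn":[0.0, 0.26, 0.0]},
{"travel":[-0.01, -0.0, -0.05],"turn":[0.0, 0.13, 0.0]},
[ 0.4615288  -0.1048264   0.17935362]
```

All five sweets are still in the tray and the lip is over the tub. Now I'll lower it and tip.

>>> {"method": "jog_arm", "body": {
  "targets": [
    {"travel": [-0.02, -0.01, 0.05], "turn": [0, 0.07, 0.01], "claw": 0.05},
    {"travel": [0, 0, 0.09], "turn": [0, 0.13, 0], "claw": 0.05},
    {"travel": [0, -0.01, 0.13], "turn": [0, 0.2, 0], "claw": 0.05},
    {"travel": [0, 0, 0.14], "turn": [0, 0.2, 0], "claw": 0.05},
    {"travel": [0, 0, 0.13], "turn": [0, 0.2, 0], "claw": 0.05},
    {"travel": [-0.01, -0.01, 0.14], "turn": [0, 0.2, 0], "claw": 0.05},
    {"travel": [-0.01, 0, 0.13], "turn": [0, 0.2, 0], "claw": 0.05},
    {"travel": [-0.02, 0, 0.14], "turn": [0, 0.2, 0], "claw": 0.05},
    {"travel": [-0.02, -0.01, 0.13], "turn": [0, 0.2, 0], "claw": 0.05},
    {"travel": [-0.03, 0, 0.13], "turn": [0, 0.2, 0], "claw": 0.05},
    {"travel": [-0.02, 0, 0.09], "turn": [0, 0.13, 0], "claw": 0.05},
    {"travel": [-0.01, 0, 0.04], "turn": [0, 0.07, 0], "claw": 0.05}
  ]
}}

```text
clock: 21.12
ee_pos: [0.4601, -0.0746, 0.1256]
tool_rot: [[-0.032, 0.999, -0.008], [0.979, 0.033, 0.2], [0.2, -0.001, -0.98]]
wrist_force: [0.1, -0.2, -2.1]
gripper_width: 0.0146
grasp_force: 87.6
```

>>> {"method": "jog_arm", "body": {
  "targets": [
    {"travel": [0, 0, -0.04], "turn": [0, 0.13, 0], "claw": 0.05},
    {"travel": [0.01, 0, -0.08], "turn": [0, 0.26, 0], "claw": 0.05},
    {"travel": [0.01, 0, -0.09], "turn": [0, 0.26, 0], "claw": 0.05},
    {"travel": [0.01, 0, -0.08], "turn": [0, 0.26, 0], "claw": 0.05},
    {"travel": [0.01, 0, -0.09], "turn": [0, 0.26, 0], "claw": 0.05},
    {"travel": [0, 0, -0.09], "turn": [0, 0.26, 0], "claw": 0.05},
    {"travel": [0, 0, -0.08], "turn": [0, 0.26, 0], "claw": 0.05},
    {"travel": [0, 0, -0.09], "turn": [0, 0.26, 0], "claw": 0.05},
    {"travel": [0, 0, -0.09], "turn": [0, 0.26, 0], "claw": 0.05},
    {"travel": [0, 0, -0.09], "turn": [0, 0.26, 0], "claw": 0.05},
    {"travel": [0, 0, -0.09], "turn": [0, 0.26, 0], "claw": 0.05},
    {"travel": [0, 0, -0.09], "turn": [0, 0.26, 0], "claw": 0.05}
  ]
}}

```text
clock: 22.12
ee_pos: [0.4608, -0.0834, 0.1551]
tool_rot: [[-0.03, 0.999, -0.016], [0.876, 0.034, 0.48], [0.481, 0.0, -0.877]]
wrist_force: [-0.7, -0.7, -1.9]
gripper_width: 0.0149
grasp_force: 87.6
```

>>> {"method": "jog_arm", "body": {
  "targets": [
    {"travel": [-0.01, 0, -0.09], "turn": [0, 0.26, 0], "claw": 0.05},
    {"travel": [0, 0, -0.09], "turn": [0, 0.26, 0], "claw": 0.05},
    {"travel": [-0.01, 0, -0.1], "turn": [0, 0.26, 0], "claw": 0.05},
    {"travel": [0, 0, -0.09], "turn": [0, 0.26, 0], "claw": 0.05},
    {"travel": [-0.01, 0, -0.09], "turn": [0, 0.26, 0], "claw": 0.05},
    {"travel": [-0.01, 0, -0.1], "turn": [0, 0.26, 0], "claw": 0.05},
    {"travel": [-0.01, 0, -0.1], "turn": [0, 0.26, 0], "claw": 0.05},
    {"travel": [-0.01, 0, -0.09], "turn": [0, 0.26, 0], "claw": 0.05},
    {"travel": [-0.01, 0, -0.1], "turn": [0, 0.26, 0], "claw": 0.05},
    {"travel": [-0.02, 0, -0.1], "turn": [0, 0.26, 0], "claw": 0.05},
    {"travel": [-0.01, 0, -0.1], "turn": [0, 0.26, 0], "claw": 0.05},
    {"travel": [0, 0, -0.05], "turn": [0, 0.13, 0], "claw": 0.05}
  ]
}}

```text
clock: 23.12
ee_pos: [0.4614, -0.1056, 0.1793]
tool_rot: [[-0.023, 0.999, -0.024], [0.696, 0.033, 0.717], [0.718, -0.0, -0.696]]
wrist_force: [-0.0, 0.4, -1.2]
gripper_width: 0.0149
grasp_force: 87.7
```

Run:
```python
from h import *
st()
t,R=traynow(); lip=t+R@np.array([.065,0,.008]); print("tray",t,"lip",lip)
for c in("scene",): 
    a=ctrl.camera(c);cv2.imwrite("pics/k.png",cv2.resize(a[110:290,110:330],None,fx=3,fy=3));marks(c,["tray_lip","sweet_gold","sweet_purple","sweet_green","sweet_red","sweet_silver"],n=2)
```

```text
t 23.12 p [0.4614, -0.1056, 0.1793] q [-0.78, 0.27, 1.59, 0.54, 1.87, -0.81] w 0.0149 F [-0.0, 0.4, -1.2] g 87.7
[[-0.0229, 0.9994, -0.0243], [0.6958, 0.0334, 0.7175], [0.7179, -0.0005, -0.6962]]
tray [ 0.4640487  -0.18579314  0.12893575] lip [ 0.46573408 -0.23675979  0.08784366]
scene tray_lip [([472, -236, 86], 0.86)]
scene sweet_gold [([669, -50, -2], 0.57), ([498, -329, 24], 0.39)]
scene sweet_purple [([489, -299, 19], 0.38)]
scene sweet_green [([473, -333, 22], 0.4), ([642, -339, -2], 0.34)]
scene sweet_red [([428, -341, 22], 0.46)]
scene sweet_silver [([452, -268, 15], 0.47)]
```

View pics/k.png

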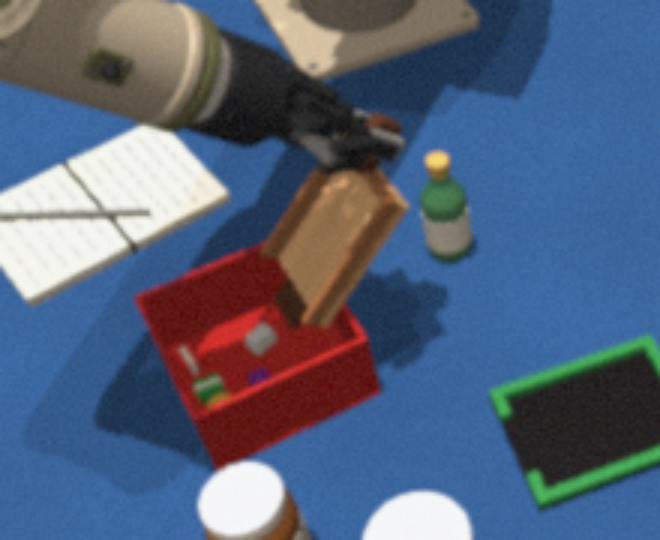

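The scene crop shows all five sweets inside the tub and the tray floor empty. Now I'll raise and level the tray, then move so the wrist camera can see the holder.

Run:
```python
from h import *
t,R=traynow(); lip=t+R@np.array([.065,0,.008]); y=np.radians(-88); y2=np.radians(-97.3)
p,Rr=plan2(lip,[.466,-.225,.22],R,traypose(y,0),13);print(p)
p,Rr=plan2([.466,-.225,.22],[.630,-.323,.2805],traypose(y,0),traypose(y2,0),11,p=p,R=Rr);print(p)
```

```text
{"travel":[0.08, 0.0, 0.04],"turn":[0.0, -0.24, -0.0]},
{"travel":[0.14, 0.0, 0.08],"turn":[0.0, -0.48, -0.0]},
{"travel":[0.21, 0.0, 0.1],"turn":[0.0, -0.73, -0.0]},
{"travel":[0.18, 0.0, 0.08],"turn":[0.0, -0.72, -0.0]},
{"travel":[0.16, 0.0, 0.06],"turn":[0.0, -0.73, -0.0]},
{"travel":[0.13, 0.0, 0.05],"turn":[0.0, -0.72, -0.0]},
{"travel":[0.11, 0.0, 0.03],"turn":[0.0, -0.73, -0.0]},
{"travel":[0.09, 0.01, 0.01],"turn":[0.0, -0.72, -0.0]},
{"travel":[0.06, -0.0, 0.01],"turn":[0.0, -0.73, -0.0]},
{"travel":[0.03, -0.0, -0.01],"turn":[0.0, -0.72, -0.0]},
{"travel":[0.01, -0.0, -0.01],"turn":[0.0, -0.73, -0.0]},
{"travel":[-0.02, -0.0, -0.01],"turn":[0.0, -0.48, -0.0]},
{"travel":[-0.01, -0.0, -0.01],"turn":[0.0, -0.24, -0.0]},
[ 0.46058259 -0.06814549  0.18962219]
{"travel":[-0.13, 0.23, -0.07],"turn":[0.0, -0.0, 0.06]},
{"travel":[-0.25, 0.46, -0.15],"turn":[0.0, -0.0, 0.12]},
{"travel":[-0.37, 0.69, -0.22],"turn":[0.0, -0.0, 0.18]},
{"travel":[-0.37, 0.71, -0.23],"turn":[0.0, -0.01, 0.18]},
{"travel":[-0.35, 0.71, -0.22],"turn":[0.0, 0.0, 0.18]},
{"travel":[-0.34, 0.71, -0.23],"turn":[0.0, 0.0, 0.18]},
{"travel":[-0.33, 0.72, -0.22],"turn":[0.0, 0.0, 0.18]},
{"travel":[-0.32, 0.73, -0.22],"turn":[0.0, 0.0, 0.18]},
{"travel":[-0.3, 0.73, -0.23],"turn":[0.0, 0.0, 0.18]},
{"travel":[-0.2, 0.49, -0.15],"turn":[0.0, 0.0, 0.12]},
{"travel":[-0.1, 0.25, -0.07],"turn":[0.0, 0.0, 0.06]},
[ 0.6499359  -0.16738212  0.24999463]
```

>>> {"method": "jog_arm", "body": {
  "targets": [
    {"travel": [0.08, 0, 0.04], "turn": [0, -0.24, 0], "claw": 0.05},
    {"travel": [0.14, 0, 0.08], "turn": [0, -0.48, 0], "claw": 0.05},
    {"travel": [0.21, 0, 0.1], "turn": [0, -0.73, 0], "claw": 0.05},
    {"travel": [0.18, 0, 0.08], "turn": [0, -0.73, 0], "claw": 0.05},
    {"travel": [0.16, 0, 0.06], "turn": [0, -0.73, 0], "claw": 0.05},
    {"travel": [0.13, 0, 0.05], "turn": [0, -0.72, 0], "claw": 0.05},
    {"travel": [0.11, 0, 0.03], "turn": [0, -0.73, 0], "claw": 0.05},
    {"travel": [0.09, 0, 0.01], "turn": [0, -0.72, 0], "claw": 0.05},
    {"travel": [0.06, 0, 0.01], "turn": [0, -0.73, 0], "claw": 0.05},
    {"travel": [0.03, 0, 0], "turn": [0, -0.72, 0], "claw": 0.05},
    {"travel": [0.01, 0, -0.01], "turn": [0, -0.73, 0], "claw": 0.05},
    {"travel": [-0.02, 0, -0.01], "turn": [0, -0.72, 0], "claw": 0.05}
  ]
}}

```text
clock: 24.47
ee_pos: [0.4607, -0.0675, 0.1903]
tool_rot: [[-0.035, 0.999, 0.004], [0.999, 0.035, -0.004], [-0.004, 0.004, -1.0]]
wrist_force: [-0.1, -0.1, -1.0]
gripper_width: 0.0145
grasp_force: 87.6
```

>>> {"method": "jog_arm", "body": {
  "targets": [
    {"travel": [-0.13, 0.23, -0.07], "turn": [0, 0, 0.06], "claw": 0.05},
    {"travel": [-0.25, 0.46, -0.15], "turn": [0, 0, 0.12], "claw": 0.05},
    {"travel": [-0.37, 0.69, -0.22], "turn": [0, 0, 0.18], "claw": 0.05},
    {"travel": [-0.37, 0.71, -0.23], "turn": [0, 0, 0.18], "claw": 0.05},
    {"travel": [-0.35, 0.71, -0.22], "turn": [0, 0, 0.18], "claw": 0.05},
    {"travel": [-0.34, 0.71, -0.23], "turn": [0, 0, 0.18], "claw": 0.05},
    {"travel": [-0.33, 0.72, -0.22], "turn": [0, 0, 0.18], "claw": 0.05},
    {"travel": [-0.32, 0.73, -0.22], "turn": [0, 0, 0.18], "claw": 0.05},
    {"travel": [-0.3, 0.73, -0.23], "turn": [0, 0, 0.18], "claw": 0.05},
    {"travel": [-0.2, 0.49, -0.15], "turn": [0, 0, 0.12], "claw": 0.05},
    {"travel": [-0.1, 0.25, -0.07], "turn": [0, 0, 0.06], "claw": 0.05},
    {"travel": [0, 0, 0], "turn": [0, 0, 0], "claw": 0.05}
  ]
}}

```text
clock: 25.47
ee_pos: [0.6508, -0.1685, 0.2493]
tool_rot: [[0.129, 0.992, 0.001], [0.992, -0.129, 0.001], [0.001, 0.001, -1.0]]
wrist_force: [0.3, -0.8, -1.3]
gripper_width: 0.0144
grasp_force: 87.6
```

>>> {"method": "jog_arm", "body": {
  "targets": [
    {"travel": [0, 0, 0], "turn": [0, 0, 0], "claw": 0.05},
    {"travel": [0, 0, 0], "turn": [0, 0, 0], "claw": 0.05}
  ]
}}

```text
clock: 25.63
ee_pos: [0.649, -0.1671, 0.2489]
tool_rot: [[0.127, 0.992, -0.001], [0.992, -0.127, 0.001], [0.001, -0.001, -1.0]]
wrist_force: [-0.8, 0.2, -1.6]
gripper_width: 0.0146
grasp_force: 87.6
```

```bash
cat >> h.py <<'E'
def holder(c,z=.014,ref=(.665,-.052)):
    im=ctrl.camera(c);h=cv2.cvtColor(im,cv2.COLOR_BGR2HSV)
    g=cv2.inRange(h,(50,120,70),(75,255,255)); u=proj(c,[[*ref,z]])[0]
    cs=cv2.findContours(g,cv2.RETR_EXTERNAL,cv2.CHAIN_APPROX_NONE)[0]
    sc=np.hypot(*(proj(c,[[ref[0]+.1,ref[1],z]])[0]-u))
    cs=[k for k in cs if len(k)>20 and np.hypot(*(k.reshape(-1,2).mean(0)-u))<sc*1.1]
    pts=np.vstack(cs).reshape(-1,2); P=np.array([onz(c,q.astype(float),z)[:2] for q in pts],np.float32)*1000
    rr=cv2.minAreaRect(P);print(c,"holder",len(pts),[np.round(v,1) for v in rr],cv2.boxPoints(rr).round(0).tolist(),"px",pts.min(0),pts.max(0)); return P
E
python3 - <<'E'
from h import *
st()
t,R=traynow(); print("model tray",t.round(4),"lip",(t+R@[.065,0,.008]).round(4),"tab",(t+R@[.079,0,.004]).round(4),"hd",(t+R@[-.09,0,.03]).round(4))
holder("wrist");marks("wrist",["holder","tray_handle"],n=1)
for c in("top","scene"): holder(c);marks(c,["tray","tray_lip","tray_tab","tray_handle","holder"],n=1)
E
```

```text
t 25.63 p [0.649, -0.1671, 0.2489] q [-0.33, 0.31, 1.19, 0.0, 1.64, -0.2] w 0.0146 F [-0.8, 0.2, -1.6] g 87.6
[[0.1274, 0.9919, -0.0005], [0.9919, -0.1274, 0.0008], [0.0007, -0.0006, -1.0]]
model tray [ 0.6373 -0.2584  0.2713] lip [ 0.6291 -0.3229  0.2792] tab [ 0.6273 -0.3367  0.2752] hd [ 0.6488 -0.1691  0.3013]
wrist holder 609 [array([664.4, -52.8]), array([154. , 119.6]), np.float64(82.6)] [[595.0, -121.0], [714.0, -137.0], [734.0, 16.0], [615.0, 31.0]] px [280  25] [370 145]
wrist holder []
wrist tray_handle [([649, -166, 299], 0.6)]
top holder 350 [array([663.3, -52.4]), array([154.8, 121.9]), np.float64(82.9)] [[593.0, -122.0], [714.0, -137.0], [733.0, 17.0], [612.0, 32.0]] px [316 145] [381 198]
top tray []
top tray_lip [([628, -327, 275], 0.8)]
top tray_tab []
top tray_handle [([648, -169, 299], 0.66)]
top holder [([665, -54, 0], 0.7)]
scene holder 297 [array([667.7, -53.6]), array([156.6, 125.4]), np.float64(82.9)] [[596.0, -123.0], [720.0, -139.0], [740.0, 16.0], [615.0, 32.0]] px [274 222] [345 278]
scene tray [([642, -256, 267], 0.88)]
scene tray_lip [([634, -323, 281], 0.97)]
scene tray_tab [([630, -337, 280], 0.9)]
scene tray_handle [([648, -172, 303], 0.81)]
scene holder [([667, -51, -1], 0.97)]
```

>>> {"method": "jog_arm", "body": {
  "targets": [
    {"travel": [0.3, 0, 0.2], "turn": [0, 0, 0], "claw": 0.05},
    {"travel": [0.5, 0.01, 0.4], "turn": [0, 0, 0], "claw": 0.05},
    {"travel": [0.65, 0, 0.6], "turn": [0, 0, 0], "claw": 0.05},
    {"travel": [0.65, 0, 0.7], "turn": [0, 0, 0], "claw": 0.05},
    {"travel": [0.65, 0, 0.7], "turn": [0, 0, 0], "claw": 0.05},
    {"travel": [0.65, 0.01, 0.7], "turn": [0, 0, 0], "claw": 0.05},
    {"travel": [0.65, 0, 0.7], "turn": [0, 0, 0], "claw": 0.05},
    {"travel": [0.65, 0, 0.7], "turn": [0, 0, 0], "claw": 0.05},
    {"travel": [0.65, 0, 0.7], "turn": [0, 0, 0], "claw": 0.05},
    {"travel": [0.65, 0, 0.7], "turn": [0, 0, 0], "claw": 0.05},
    {"travel": [0.55, 0, 0.6], "turn": [0, 0, 0], "claw": 0.05},
    {"travel": [0.35, 0, 0.6], "turn": [0, 0, 0], "claw": 0.05}
  ]
}}

```text
clock: 27.38
ee_pos: [0.6752, 0.0416, 0.0274]
tool_rot: [[0.126, 0.992, -0.002], [0.992, -0.126, 0.001], [0.001, -0.002, -1.0]]
wrist_force: [0.9, -0.4, -1.0]
gripper_width: 0.0147
grasp_force: 87.6
```

>>> {"method": "jog_arm", "body": {
  "targets": [
    {"travel": [0, 0, 0.4], "turn": [0, 0, 0], "claw": 0.05},
    {"travel": [0, 0, 0.2], "turn": [0, 0, 0], "claw": 0.05},
    {"travel": [0, 0, 0], "turn": [0, 0, 0], "claw": 0.05},
    {"travel": [0, 0, 0], "turn": [0, 0, 0], "claw": 0.05}
  ]
}}

```text
clock: 27.72
ee_pos: [0.6765, 0.0373, 0.0123]
tool_rot: [[0.128, 0.992, -0.0], [0.992, -0.128, -0.0], [-0.0, -0.0, -1.0]]
wrist_force: [-0.2, -0.1, -0.4]
gripper_width: 0.0148
grasp_force: 87.6
```

Run:
```python
from h import *
st()
t,R=traynow(); print("model tray",t.round(4),"lip",(t+R@[.065,0,.008]).round(4),"tab",(t+R@[.079,0,.004]).round(4),"hd",(t+R@[-.09,0,.03]).round(4))
d=np.array([.6643,-.053,.004])-t; print("to go in tool units",(ctrl.get_obs()["tool_rot"].T@d/.03).round(3))
for c in("top","scene"):
    a=ctrl.camera(c);marks(c,["tray","tray_lip","tray_tab","tray_handle"],n=1)
    # wood tray outline (wall tops) by colour
    h=cv2.cvtColor(a,cv2.COLOR_BGR2HSV);m=cv2.inRange(h,(5,60,90),(22,220,255))
    u=proj(c,[t+[0,0,.024]])[0].astype(int);M=np.zeros_like(m);M[u[1]-40:u[1]+40,u[0]-45:u[0]+45]=255;m&=M
    cs=max(cv2.findContours(m,cv2.RETR_EXTERNAL,cv2.CHAIN_APPROX_NONE)[0],key=len).reshape(-1,2).astype(float)
    P=np.array([onz(c,q,t[2]+.024)[:2] for q in cs],np.float32)*1000; rr=cv2.minAreaRect(P);print(c,"wood",len(cs),[np.round(v,1) for v in rr],cv2.boxPoints(rr).round(0).tolist())
```

```text
t 27.72 p [0.6765, 0.0373, 0.0123] q [-0.02, 0.48, 1.41, -0.0, 1.25, 0.11] w 0.0148 F [-0.2, -0.1, -0.4] g 87.6
[[0.1282, 0.9917, -0.0001], [0.9917, -0.1282, -0.0002], [-0.0002, -0.0001, -1.0]]
model tray [ 0.6647 -0.0539  0.0348] lip [ 0.6564 -0.1184  0.0428] tab [ 0.6546 -0.1322  0.0388] hd [0.6762 0.0354 0.0648]
to go in tool units [ 0.028 -0.017  1.026]
top tray [([664, -54, 35], 0.71)]
top tray_lip [([656, -123, 38], 0.94)]
top tray_tab [([654, -130, 37], 0.88)]
top tray_handle [([676, 39, 62], 0.57)]
top wood 166 [array([667.4, -86.7]), array([191.4,  13.7]), np.float64(1.4)] [[572.0, -82.0], [572.0, -96.0], [763.0, -91.0], [763.0, -77.0]]
scene tray [([667, -52, 32], 0.94)]
scene tray_lip [([660, -117, 45], 0.76)]
scene tray_tab [([658, -131, 41], 0.76)]
scene tray_handle [([678, 34, 70], 0.83)]
scene wood 337 [array([671.2, -67.8]), array([160.2, 109.7]), np.float64(83.9)] [[608.0, -142.0], [717.0, -153.0], [734.0, 6.0], [625.0, 18.0]]
```

>>> {"method": "jog_arm", "body": {
  "targets": [
    {"travel": [0.03, -0.01, 0.25], "turn": [0, 0, 0], "claw": 0.05},
    {"travel": [0, 0, 0.25], "turn": [0, 0, 0], "claw": 0.05},
    {"travel": [0, 0, 0.12], "turn": [0, 0, 0], "claw": 0.05},
    {"travel": [0, 0, 0.1], "turn": [0, 0, 0], "claw": 0.05},
    {"travel": [0, 0, 0.05], "turn": [0, 0, 0], "claw": 0.05},
    {"travel": [0, 0, 0], "turn": [0, 0, 0], "claw": 0.05}
  ]
}}

```text
clock: 28.72
ee_pos: [0.6758, 0.0388, -0.0118]
tool_rot: [[0.128, 0.992, -0.001], [0.992, -0.128, -0.0], [-0.0, -0.001, -1.0]]
wrist_force: [-0.4, 0.1, -1.1]
gripper_width: 0.0146
grasp_force: 87.6
```

>>> {"method": "jog_arm", "body": {
  "targets": [
    {"travel": [0, 0, 0.08], "turn": [0, 0, 0], "claw": 0.05},
    {"travel": [0, 0, 0.08], "turn": [0, 0, 0], "claw": 0.05},
    {"travel": [0, 0, 0], "turn": [0, 0, 0], "claw": 0.05},
    {"travel": [0, 0, 0], "turn": [0, 0, 0], "claw": 0.05}
  ]
}}

```text
clock: 29.05
ee_pos: [0.6763, 0.0388, -0.0159]
tool_rot: [[0.128, 0.992, -0.0], [0.992, -0.128, -0.0], [-0.0, -0.0, -1.0]]
wrist_force: [0.0, 0.7, -1.0]
gripper_width: 0.0147
grasp_force: 87.6
```

>>> {"method": "jog_arm", "body": {
  "targets": [
    {"travel": [0, 0, 0.04], "turn": [0, 0, 0], "claw": 0.05},
    {"travel": [0, 0, 0.04], "turn": [0, 0, 0], "claw": 0.05},
    {"travel": [0, 0, 0], "turn": [0, 0, 0], "claw": 0.05},
    {"travel": [0, 0, 0], "turn": [0, 0, 0], "claw": 0.05}
  ]
}}

```text
clock: 29.38
ee_pos: [0.6764, 0.0388, -0.0182]
tool_rot: [[0.128, 0.992, -0.0], [0.992, -0.128, -0.0], [-0.0, -0.0, -1.0]]
wrist_force: [0.1, 0.9, -0.5]
gripper_width: 0.0143
grasp_force: 87.7
```

Run:
```python
from h import *
st()
for c in("top","scene"): ctrl.camera(c);marks(c,["tray","tray_lip","tray_tab"],n=1)
```

```text
t 29.38 p [0.6764, 0.0388, -0.0182] q [-0.02, 0.52, 1.43, -0.0, 1.2, 0.11] w 0.0143 F [0.1, 0.9, -0.5] g 87.7
[[0.1277, 0.9918, -0.0], [0.9918, -0.1277, -0.0], [-0.0, -0.0, -1.0]]
top tray []
top tray_lip [([654, -119, 11], 0.96)]
top tray_tab [([649, -130, 6], 0.82)]
scene tray [([664, -46, -1], 0.92)]
scene tray_lip [([659, -117, 13], 0.79)]
scene tray_tab [([658, -131, 13], 0.76)]
```

>>> {"method": "jog_arm", "body": {
  "targets": [
    {"travel": [0, 0, 0.03], "turn": [0, 0, 0], "claw": 0.05},
    {"travel": [0, 0, 0], "turn": [0, 0, 0], "claw": 0.05},
    {"travel": [0, 0, 0], "turn": [0, 0, 0], "claw": 0.05}
  ]
}}

```text
clock: 30.03
ee_pos: [0.6766, 0.0388, -0.0185]
tool_rot: [[0.128, 0.992, 0.0], [0.992, -0.128, -0.0], [0.0, 0.0, -1.0]]
wrist_force: [-2.0, 0.6, 4.0]
gripper_width: 0.0148
grasp_force: 88.4
```

Force has risen to about 4 N at the expected seated height, so the tray is down. I'll release it and retreat upward.

>>> {"method": "jog_arm", "body": {
  "targets": [
    {"travel": [0, 0, 0], "turn": [0, 0, 0], "claw": 0.25},
    {"travel": [0, 0, 0], "turn": [0, 0, 0], "claw": 0.4},
    {"travel": [0, 0, 0], "turn": [0, 0, 0], "claw": 0.45},
    {"travel": [0, 0, 0], "turn": [0, 0, 0], "claw": 0.45},
    {"travel": [0, 0, -0.3], "turn": [0, 0, 0], "claw": 0.45},
    {"travel": [0, 0, -0.7], "turn": [0, 0, 0], "claw": 0.45},
    {"travel": [0, 0, -0.9], "turn": [0, 0, 0], "claw": 0.45},
    {"travel": [0, 0, -0.9], "turn": [0, 0, 0], "claw": 0.45},
    {"travel": [0, 0, -0.9], "turn": [0, 0, 0], "claw": 0.45},
    {"travel": [0, 0, -0.9], "turn": [0, 0, 0], "claw": 0.45},
    {"travel": [0, 0, -0.9], "turn": [0, 0, 0], "claw": 0.45},
    {"travel": [0, 0, -0.5], "turn": [0, 0, 0], "claw": 0.45}
  ]
}}

```text
clock: 31.03
ee_pos: [0.678, 0.0388, 0.1662]
tool_rot: [[0.128, 0.992, 0.005], [0.992, -0.128, -0.0], [0.001, 0.005, -1.0]]
wrist_force: [0.9, -0.6, 0.5]
gripper_width: 0.0386
grasp_force: 0.0
```

>>> {"method": "jog_arm", "body": {
  "targets": [
    {"travel": [-0.5, 0, -0.3], "turn": [0, 0, 0], "claw": 0.45},
    {"travel": [-0.7, 0, -0.3], "turn": [0, 0, 0], "claw": 0.45},
    {"travel": [-0.5, 0, -0.2], "turn": [0, 0, 0], "claw": 0.45},
    {"travel": [0, 0, 0], "turn": [0, 0, 0], "claw": 0.45},
    {"travel": [0, 0, 0], "turn": [0, 0, 0], "claw": 0.45},
    {"travel": [0, 0, 0], "turn": [0, 0, 0], "claw": 0.45}
  ]
}}

```text
clock: 31.53
ee_pos: [0.6693, -0.0119, 0.184]
tool_rot: [[0.128, 0.992, -0.001], [0.992, -0.128, 0.001], [0.0, -0.002, -1.0]]
wrist_force: [-0.6, 0.2, -0.0]
gripper_width: 0.0385
grasp_force: 0.0
```

Run:
```python
from h import *
st()
for c in("wrist","scene","top"):
    marks_=ctrl.camera(c);marks(c,["tray","tray_lip","tray_tab","tray_handle"],n=1)
    cv2.imwrite(f"pics/z_{c}.png",marks_)
marks("scene",["miniature","gum_jar","gift_tin","cup_stack","sweet_gold","sweet_purple","sweet_green","sweet_red","sweet_silver"],n=1)
# compare rendered edges in the wrist view: predicted corner pixels for seated tray vs. edges of wood
o=np.array([.6643,-.053,.004]);R=traypose(np.radians(-97.35),0)
im=cv2.imread("pics/z_wrist.png");h=cv2.cvtColor(im,cv2.COLOR_BGR2HSV)
for l in([-65,48,24],[-65,-48,24],[65,48,24],[65,-48,24],[-112,0,40],[-65,0,24]): print(l,proj("wrist",o+R@(np.array(l)/1e3)).round(1).tolist())
# green rim inner/outer, row scan half way along the tray sides
for x in(-50,-30):
    u0=proj("wrist",o+R@np.array([x/1e3,-.075,.014]))[0];u1=proj("wrist",o+R@np.array([x/1e3,.075,.014]))[0]
    out=[]
    for k in np.linspace(0,1,76):
        q=np.round(u0+k*(u1-u0)).astype(int);
        if 0<=q[1]<400: H=h[q[1],q[0]]; out.append("G" if 45<H[0]<80 and H[1]>100 else "W" if 4<H[0]<25 and H[2]>90 else "B" if 95<H[0]<125 and H[1]>100 else "d")
    print(x,u0.round(),u1.round(),"".join(out))
```

```text
t 31.53 p [0.6693, -0.0119, 0.184] q [-0.09, 0.33, 1.29, 0.0, 1.53, 0.03] w 0.0385 F [-0.6, 0.2, -0.0] g 0.0
[[0.1284, 0.9917, -0.0015], [0.9917, -0.1284, 0.0006], [0.0004, -0.0015, -1.0]]
wrist tray [([662, -51, 5], 0.59)]
wrist tray_lip [([658, -115, 12], 0.88)]
wrist tray_tab [([655, -130, 8], 0.65)]
wrist tray_handle [([674, 41, 33], 0.93)]
scene tray [([663, -49, 4], 0.62)]
scene tray_lip [([657, -117, 12], 0.91)]
scene tray_tab [([654, -130, 8], 0.9)]
scene tray_handle [([677, 37, 38], 0.77)]
top tray [([661, -53, 3], 0.79)]
top tray_lip [([655, -121, 8], 0.88)]
top tray_tab [([651, -130, 11], 0.79)]
top tray_handle [([676, 39, 32], 0.78)]
scene miniature [([414, -77, 2], 0.79)]
scene gum_jar [([644, -340, 2], 0.85)]
scene gift_tin [([737, 206, 1], 0.61)]
scene cup_stack [([757, -250, -1], 0.88)]
scene sweet_gold [([412, -74, 4], 0.49)]
scene sweet_purple [([492, -296, 21], 0.5)]
scene sweet_green [([470, -333, 21], 0.4)]
scene sweet_red [([428, -343, 19], 0.45)]
scene sweet_silver [([451, -269, 15], 0.42)]
[-65, 48, 24] [[363.6, 163.6]]
[-65, -48, 24] [[282.3, 163.6]]
[65, 48, 24] [[359.4, 262.4]]
[65, -48, 24] [[286.4, 262.4]]
[-112, 0, 40] [[323.0, 122.5]]
[-65, 0, 24] [[323.0, 163.6]]
-50 [262. 175.] [384. 175.] BBBBBBBBGGGGGWWWdWWWWWWWWWWWWWWWWWWWWWWWWWWWWWWWWWWWWWWWWWWWWWWGGGGGGBBBBBBB
-30 [263. 190.] [383. 190.] BBBBBBBBGGGGGWWWWWWWWWWWWWWWWWWWWWWWWWWWWWWWWWWWWWWWWWWWWWdWWWWGGGGGdBBBBBBB
```

The tray reads flat at the seated height in all three views (origin z 3–5 mm), with green rim visible evenly on both sides. The bystanders haven't moved, so I'm handing in.

```bash
python3 -c "
from station import ctrl
print(ctrl.hand_in())"
```

```text
the job is handed in; nothing more can be done
None
```

The job is handed in at about 32 s on the clock: all five sweets were seen in the red tub, the empty tray measures flat and fully seated in the green holder, and the bystanders read as unmoved.

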